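Charge the slide bin with square nuts

TASK

Collect every square nut lying on the bench into the aluminium cup, then turn the clamp knob fully anticlockwise, pull the carriage all the way out by its tab and pour the whole cup of nuts into the carriage's bin. Stand the empty cup upright on its white mat, push the carriage fully home under the hood and turn the knob fully clockwise to clamp it. Never slide the carriage while it is clamped, and leave the other things on the bench where they are; a nut that goes astray must still end up in the bin.

Things in the scene. Friction and masses are not known exactly. Their poses are not given: they have to be found in the camera images.
- bed: charging slide, fixed: aluminium bed 120 (x) x 540 (y) x 16 mm, y from -125 to 415; over its -y end stands a white hood 156 (x) x 140 (y) mm whose underside is at z 113, top at z 123 (a low grey control box on it reaches z 135). Origin at table height under the hood's middle; its y axis is the sliding direction, from under the hood outwards
- carriage (a joint): carriage on the bed, in m: 0 = fully home with its bin under the hood, grows along the bed's +y as it is pulled out, 0.15 = fully out at the end stop, bin clear of the hood. Carriage plate top is 28 mm above the table. Slides with about 3 N
- bin_floor (a point): middle of the inner floor of the grey open bin that is part of the carriage, 32 mm above the table; inside 116 (x) x 120 (y) mm, walls 4 mm, rim 58 mm above this point; axes parallel to the bed's
- tab_top (a point): top middle of the carriage's black upright pull tab, 118 mm from the bin's middle along the bed's +y; tab 16 (x) x 36 (y) mm, 78 mm tall, top 106 mm above the table, axes parallel to the bed's
- clamp_grip (a point): grip point of the carriage's black clamp knob, on its upright axis, 65 mm above the table, 97 mm beyond the tab along +y: a bar 46 mm long, 14 mm wide, its top 7 mm above this point, on a round flange (radius 24) whose top is 23 mm below this point; the bar lies along this point's x axis. It rides on the carriage
- clamp (a joint): angle of the clamp knob in rad, grows clockwise seen from above: 0 = fully loosened (anticlockwise stop, carriage free), 1.4 = fully tight (clockwise stop, carriage clamped). At 0 the bar lies along the bed's x axis
- cup: aluminium pouring cup, 0.16 kg: flat base 68 (x) x 70 (y) mm, walls 4 mm, rim 55 mm high; back wall (+x) and side walls upright, front (-x) wall slopes outwards, 54 degrees off upright, to a wide pouring lip at x -110; inside floor 60 x 62 mm. A black upright grip block 28 (x) x 18 (y) mm stands behind the back wall at x 58, from z 40 to z 122. Origin at the centre of the base's underside, z up
- cup_lip (a point): middle of the cup's pouring lip, at (-110, 0, 55) mm in the cup's frame, axes parallel to the cup's
- cup_grip (a point): point to hold in the cup's grip block, at (58, 0, 100) mm in the cup's frame, 22 mm below the block's top; fingers close along the cup's y
- mat: white plastic mat the cup stands on, fixed, 170 (x) x 130 (y) x 3 mm; origin at the centre of its underside
- nut1: steel square nut, 24 x 24 x 14 mm, dark 15 mm bore; origin at the centre of the underside, z through the bore, x and y across the flats. Starts inside the cup
- nut2: steel square nut, 24 x 24 x 14 mm, dark 15 mm bore; origin at the centre of the underside, z through the bore, x and y across the flats. Starts inside the cup
- nut3: steel square nut, 24 x 24 x 14 mm, dark 15 mm bore; origin at the centre of the underside, z through the bore, x and y across the flats. Starts inside the cup
- nut4: steel square nut, 24 x 24 x 14 mm, dark 15 mm bore; origin at the centre of the underside, z through the bore, x and y across the flats. Starts inside the cup
- nut5: steel square nut, 24 x 24 x 14 mm, dark 15 mm bore; origin at the centre of the underside, z through the bore, x and y across the flats. May be absent; starts flat on the bench
- nut6: steel square nut, 24 x 24 x 14 mm, dark 15 mm bore; origin at the centre of the underside, z through the bore, x and y across the flats. May be absent; starts flat on the bench
- nut7: steel square nut, 24 x 24 x 14 mm, dark 15 mm bore; origin at the centre of the underside, z through the bore, x and y across the flats. May be absent; starts flat on the bench
- nut8: steel square nut, 24 x 24 x 14 mm, dark 15 mm bore; origin at the centre of the underside, z through the bore, x and y across the flats. May be absent; starts flat on the bench
- tape: bystander: cardboard tape core lying flat, radius 45 mm, 24 mm tall; origin centre of underside
- flask: bystander: white bottle, radius 24 mm, 110 mm tall; origin centre of underside
- driver: bystander: black-handled screwdriver 200 mm long lying along its x; origin at the middle, at table height
- jar: bystander: clear jar with black cap, radius 33 mm, 80 mm tall; origin centre of underside
- tray: bystander: fixed green open tray 120 x 130 x 35 mm; origin centre of underside

How it is judged (in metres and radians):
On the way, in this order (a step that is already met when the one before it is completed fails the run):
1. all nuts are in the upright cup (x of nut1 in the frame of cup between -0.1 and 0.036 m and y of nut1 in the frame of cup between -0.036 and 0.036 m and z of nut1 in the frame of cup between -0.002 and 0.075 m and x of nut2 in the frame of cup between -0.1 and 0.036 m and y of nut2 in the frame of cup between -0.036 and 0.036 m and z of nut2 in the frame of cup between -0.002 and 0.075 m and x of nut3 in the frame of cup between -0.1 and 0.036 m and y of nut3 in the frame of cup between -0.036 and 0.036 m and z of nut3 in the frame of cup between -0.002 and 0.075 m and x of nut4 in the frame of cup between -0.1 and 0.036 m and y of nut4 in the frame of cup between -0.036 and 0.036 m and z of nut4 in the frame of cup between -0.002 and 0.075 m and x of nut5 in the frame of cup between -0.1 and 0.036 m and y of nut5 in the frame of cup between -0.036 and 0.036 m and z of nut5 in the frame of cup between -0.002 and 0.075 m and x of nut6 in the frame of cup between -0.1 and 0.036 m and y of nut6 in the frame of cup between -0.036 and 0.036 m and z of nut6 in the frame of cup between -0.002 and 0.075 m and x of nut7 in the frame of cup between -0.1 and 0.036 m and y of nut7 in the frame of cup between -0.036 and 0.036 m and z of nut7 in the frame of cup between -0.002 and 0.075 m and x of nut8 in the frame of cup between -0.1 and 0.036 m and y of nut8 in the frame of cup between -0.036 and 0.036 m and z of nut8 in the frame of cup between -0.002 and 0.075 m and angle between cup's own z axis and vertical below 0.3 rad), for 0.2 s.
2. the clamp knob is fully loosened with the carriage still home (value of joint clamp below 0.2 rad and value of joint carriage below 0.03 m), for 0.2 s.
3. the carriage is fully out (value of joint carriage above 0.14 m), for 0.2 s.
4. the cup is tipped with its lip over the bin (angle between cup's own z axis and vertical above 0.8 rad and horizontal distance between cup_lip and bin_floor below 0.085 m and value of joint carriage above 0.12 m), for 0.1 s.
5. all nuts are in the bin (x of nut1 in the frame of bin_floor between -0.06 and 0.06 m and y of nut1 in the frame of bin_floor between -0.062 and 0.062 m and z of nut1 in the frame of bin_floor between -0.002 and 0.055 m and x of nut2 in the frame of bin_floor between -0.06 and 0.06 m and y of nut2 in the frame of bin_floor between -0.062 and 0.062 m and z of nut2 in the frame of bin_floor between -0.002 and 0.055 m and x of nut3 in the frame of bin_floor between -0.06 and 0.06 m and y of nut3 in the frame of bin_floor between -0.062 and 0.062 m and z of nut3 in the frame of bin_floor between -0.002 and 0.055 m and x of nut4 in the frame of bin_floor between -0.06 and 0.06 m and y of nut4 in the frame of bin_floor between -0.062 and 0.062 m and z of nut4 in the frame of bin_floor between -0.002 and 0.055 m and x of nut5 in the frame of bin_floor between -0.06 and 0.06 m and y of nut5 in the frame of bin_floor between -0.062 and 0.062 m and z of nut5 in the frame of bin_floor between -0.002 and 0.055 m and x of nut6 in the frame of bin_floor between -0.06 and 0.06 m and y of nut6 in the frame of bin_floor between -0.062 and 0.062 m and z of nut6 in the frame of bin_floor between -0.002 and 0.055 m and x of nut7 in the frame of bin_floor between -0.06 and 0.06 m and y of nut7 in the frame of bin_floor between -0.062 and 0.062 m and z of nut7 in the frame of bin_floor between -0.002 and 0.055 m and x of nut8 in the frame of bin_floor between -0.06 and 0.06 m and y of nut8 in the frame of bin_floor between -0.062 and 0.062 m and z of nut8 in the frame of bin_floor between -0.002 and 0.055 m), for 0.2 s.
6. the carriage is fully home (value of joint carriage below 0.01 m), for 0.2 s.
7. the clamp knob is tight (value of joint clamp above 1.2 rad), for 0.2 s.
At the end, for the whole second after the job is handed in: every nut in the carriage's bin; carriage within 10 mm of home; knob tighter than 1.2 rad; the cup upright (within 0.1 rad) and at rest on the mat, the centre of its base within 60 mm along and 50 mm across of the mat's centre (all of step 5 and value of joint carriage below 0.01 m and value of joint clamp above 1.2 rad and angle between cup's own z axis and vertical below 0.1 rad and x of cup in the frame of mat between -0.06 and 0.06 m and y of cup in the frame of mat between -0.05 and 0.05 m and z of cup in the frame of mat between -0.002 and 0.01 m and linear speed of cup below 0.02 m/s); the robot touches nothing.
It fails at once if the carriage was slid while clamped (value of joint clamp above 0.7 rad and value of joint carriage above 0.025 m).
It fails at once if a bystander on the bench was moved more than 40 mm (distance of any of tape, flask, driver, jar from where it was at the start of the episode above 0.04 m).
Of nut5, nut6, nut7, nut8 only 2 to 4 are there at a start; the rules pass over those that are not, and their reading is None.
At some moment in a run one of nut5, nut6, nut7, nut8 may be knocked a few centimetres aside while the robot is not near it.
It also fails if it takes over 210 s, if anything falls off the work surface, if the arm or the gripper's body presses on something with over 40 N, if the wrist force passes 120 N, or if a joint passes its speed limit or range.

ROBOT

A 6-joint arm with a two-finger parallel gripper is mounted at the origin on the work surface. World frame = base frame: x ahead of the robot, y to its left, z up, the work surface at z = 0. Lengths are in mm, angles in degrees, forces in N, time in s.
With the tool pointing down it reaches from about 300 to 850 mm from the base axis. Payload 4.2 kg.
Tool frame: the origin (TCP) lies midway between the tips of the shut fingers; the grasp point (between the pads) lies 19 mm behind it; z points along the fingers, y is the line along which they close (so a half turn about z gives the same grasp; the last joint's range is limited). The gripper opens to 91 mm and grips with 3 to 60 N. Pads are 32 mm wide; open, the fingers measure 118 mm over their backs; the gripper's body (76 mm by 178 mm) begins 60 mm behind the grasp point.
Start: joints at [62.739, 18.312, 89.639, -0, 72.044, -1.146], TCP at [253.109, 516.313, 213.976] pointing down, gripper open.
Joint ranges: [-177.97, 177.97], [-48.28, 115.42], [12.27, 149.76], [-77.06, 257.06], [2.81, 150.46], [-146.56, 146.56]. Speed limits (degrees/s): [147.25, 147.25, 180, 180, 180, 180].

INTERFACE

Orientations are given as [roll, pitch, yaw] about the fixed x, y, z axes, in that order (R = Rz(yaw) Ry(pitch) Rx(roll)).
In Python, from workcell import state, grab_frame, camera_model, workorder gives the robot as it stands.
- The arm moves only by the tool carry_out, never from a script. Its argument "commands" is a list of rows, each a list of 7 numbers: the turn, a rotation vector about the tool's x, y, z in degrees, then the shift along the tool's x, y, z in mm, then the opening, from -1 (shut) to 1 (fully open). In form: [[ax, ay, az, dx, dy, dz, hand], ...]. A call has 1 to 20 rows; each row is the pose to reach, as a shift and turn from the pose commanded when the call began, along the tool's axes at that moment; what a row does not reach only later rows make up. A row lasts 1/10 s, in which the tool goes at most 50 mm and 8.59 degrees, less where a joint would pass 70% of its speed; a pose out of reach is approached as far as the arm can. A call with a gripper value outside its range is refused whole. The fingers move at their own pace and stop on an object; "force" is the grip in N (left out, the last holds). Time passes only in rows, so rows that repeat a pose let the fingers close. It gives the time, the measured TCP pose, the force, the opening and the grip force at its end, in the units of the state.
- state(): the state, without advancing time (a new reading comes with each control period).
- grab_frame(name): name is "side" or "top" or "wrist"; returns the picture (420x560x3 uint8, red, green, blue); there is no depth.
- camera_model(name): a dict with "fx", "fy", "cx", "cy" (pixels), "origin" and "rotation" of the camera in the world; the wrist camera has in their place "mount" (4x4, takes a point from camera to tool coordinates, whose origin is the TCP and whose axes are the flange's). Camera axes: x right, y up, looking along -z (the intrinsics and any distortion apply to the point x, -y, -z); pixel columns grow to the right and rows downward; lengths in mm; the calibration is good to about 2 mm. The wrist camera is an equidistant fisheye: a pixel r from the principal point sees the ray r / f radians off the axis. A picture is of the moment at which its call begins: read the wrist's pose just before it. camera_model takes no time and is no camera call.
- workorder.job_done(): hands the job in; it is judged then, once.
The state is a dict: "time_s": time; "qpos": joint angles; "qvel": joint speeds; "effort": joint torques, N m; "ee_pos": TCP position; "ee_rot": TCP orientation; "force": force on the tool from outside, world axes, zero at the start; "torque": the same for the moment, N m; "gripper_width": finger opening in mm; "gripper_force": force on a finger pad.
Only numpy, scipy, OpenCV 4.12 (cv2) and the standard library are available. Lean on these libraries where they do the work, as an engineer would, in place of code of your own. Each camera call takes 0.05 s, during which the arm holds its last target. There are 200 camera calls.

## Working session

There is one attempt and no reset: what is moved stays moved. The work goes in short steps, Python scripts to look and compute and a tool call to move; the robot and the scene stay as the last step left them, time stands still between calls to the robot, and variables do not carry over. Pictures are saved under pics/ and viewed, at most 14 in all, crops included, and the job is handed in when it is done.

Besides the shell and the picture viewer there is one more tool, called after "Emit:" as name(argument=value, ...), one argument or row to a line, values as JSON. carry_out: Moves the arm, as the interface text tells. Its arguments: {"type":"object","properties":{"commands":{"type":"array"},"force":{"type":"number"}},"required":["commands"]}

```bash
ls; mkdir -p pics
python3 - <<'E'
from workcell import state, grab_frame, camera_model
import cv2
print(state())
for n in("top","side","wrist"):
    print(n,camera_model(n)); cv2.imwrite(f"pics/{n}0.png",grab_frame(n)[:,:,::-1])
E
```

```text
pics
{'time_s': 0.0, 'qpos': array([ 6.27392190e+01,  1.83532938e+01,  8.97088994e+01, -7.34799132e-04,
        7.20442223e+01, -1.14587891e+00]), 'qvel': array([ 0.07420077,  0.01398133, -0.04108099,  0.02448165,  0.04791442,
        0.02719666]), 'effort': array([-2.11392995e-03, -4.12466311e+01, -2.31972992e+01,  7.24141463e-02,
        4.60470014e-02, -1.56354772e-04]), 'ee_pos': array([252.86013078, 515.82938965, 213.0868345 ]), 'ee_rot': array([-1.79893592e+02, -1.42965101e-03,  1.53885324e+02]), 'force': array([-0.37632644, -0.14234883, -0.38304206]), 'torque': array([0.01406633, 0.01067043, 0.01700452]), 'gripper_force': 0.0, 'gripper_width': 91.10311681130172}
top {'fx': 462.807393563957, 'fy': 462.807393563957, 'cx': 288.3931159324692, 'cy': 212.2565348619533, 'origin': array([ 455.52631889,  -14.45133113, 1192.53352017]), 'rotation': array([  3.52549939,   0.19847247, -89.33896389])}
side {'fx': 388.4057273756887, 'fy': 388.4057273756887, 'cx': 280.8450814649856, 'cy': 213.71247254887072, 'origin': array([422.92123441, 812.55481766, 556.18298694]), 'rotation': array([  62.75303631,    1.42793476, -174.68714835])}
wrist {'fx': 325.19226210127806, 'fy': 325.19226210127806, 'cx': 280.5223580243601, 'cy': 208.34926089119227, 'mount': array([[ 1.25888151e-03,  9.56697157e-01,  2.91082404e-01,
         8.16399032e+01],
       [ 9.99998883e-01, -9.69666657e-04, -1.13783165e-03,
        -3.04774907e-01],
       [-8.06307407e-04,  2.91083511e-01, -9.56697308e-01,
        -1.71624178e+02],
       [ 0.00000000e+00,  0.00000000e+00,  0.00000000e+00,
         1.00000000e+00]])}
```

View pics/top0.png

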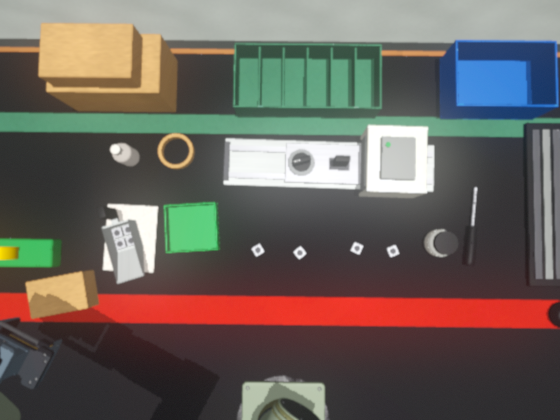

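View pics/side0.png

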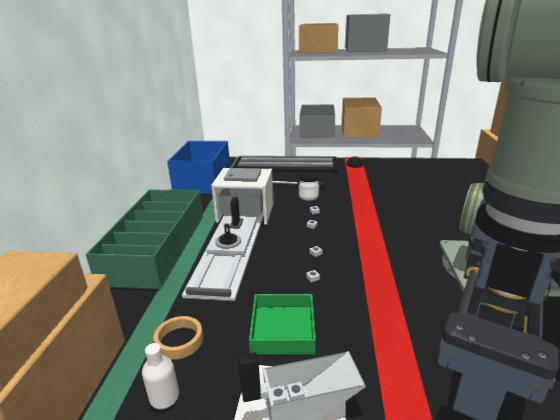

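The top view shows four loose nuts at (258,250), (300,253), (357,248) and (393,251). The cup is on its mat at about (122,245), grip at (111,213), lip pointing down. The hood is at (395,160), the tab at (340,162) and the knob at (301,161). The side view agrees.

```bash
cat > h.py <<'E'
import numpy as np, cv2
from scipy.spatial.transform import Rotation as R
from workcell import state, grab_frame, camera_model
def rot(e): return R.from_euler('xyz',e,degrees=True).as_matrix()
def cam(n,s=None):
    m=camera_model(n)
    if n=='wrist':
        s=s or state(); T=rot(s['ee_rot']); M=m['mount']
        return m,T@M[:3,:3],T@M[:3,3]+s['ee_pos']
    return m,rot(m['rotation']),np.array(m['origin'])
def ray(n,p,c=None):
    m,Rm,o=c or cam(n); u=np.array([(p[0]-m['cx'])/m['fx'],(p[1]-m['cy'])/m['fy']])
    if n=='wrist':
        t=np.linalg.norm(u); d=np.array([*(u/t*np.sin(t)),np.cos(t)]) if t>0 else np.array([0,0,1.])
    else: d=np.array([*u,1.])
    return o,Rm@(d*[1,-1,-1])
def plane(n,p,z,c=None):
    o,d=ray(n,p,c); return o+d*(z-o[2])/d[2]
def proj(n,P,c=None):
    m,Rm,o=c or cam(n); q=Rm.T@(np.array(P,float)-o)*[1,-1,-1]
    if n=='wrist':
        r=np.hypot(q[0],q[1]); t=np.arctan2(r,q[2]); u=q[:2]/max(r,1e-9)*t
    else: u=q[:2]/q[2]
    return u*[m['fx'],m['fy']]+[m['cx'],m['cy']]
E
python3 - <<'E'
from h import *
im=cv2.imread('pics/top0.png'); g=cv2.cvtColor(im,6); hsv=cv2.cvtColor(im,40)
def cons(mask,x0,y0,x1,y1,amin,z,name):
    m=np.zeros_like(mask); m[y0:y1,x0:x1]=mask[y0:y1,x0:x1]
    for c in cv2.findContours(m,0,2)[0]:
        if cv2.contourArea(c)>amin:
            r=cv2.minAreaRect(c); b=cv2.boxPoints(r)
            print(name,np.round(r[0],1),[np.round(plane('top',p,z)[:2],0).tolist() for p in b],np.round(plane('top',r[0],z)[:2],1))
cons((g>110).astype('uint8'),235,235,410,265,15,14,'nut')
w=((hsv[...,1]<60)&(hsv[...,2]>200)).astype('uint8')
cons(w,95,200,160,278,100,3,'mat')
gr=((hsv[...,1]<60)&(hsv[...,2]>100)).astype('uint8')
cons(gr,215,130,362,192,300,16,'bed')
dk=(g<70).astype('uint8')
cons(dk,285,145,318,178,20,72,'knob'); cons(dk,325,150,355,172,20,106,'tab'); cons(w,355,110,445,200,200,123,'hood')
a=cv2.resize(im[100:290,90:270],None,fx=4,fy=3.1,interpolation=2)
a=cv2.resize(im[195:290,90:170],None,fx=5,fy=5,interpolation=2)
b=cv2.resize(im[125:200,280:360],None,fx=5,fy=5,interpolation=2); b=cv2.copyMakeBorder(b,0,100,0,0,0)
cv2.imwrite('pics/c1.png',np.hstack([a,b]))
E
```

```text
nut [299.3 252.3] [[426.0, -19.0], [446.0, -39.0], [428.0, -58.0], [407.0, -38.0]] [426.7 -38.3]
nut [392.5 250.5] [[440.0, -256.0], [453.0, -281.0], [428.0, -294.0], [415.0, -268.0]] [ 433.9 -274.7]
nut [257.4 249.6] [[437.0, 88.0], [452.0, 64.0], [428.0, 48.0], [413.0, 73.0]] [432.2  68.2]
nut [356.3 247.9] [[433.0, -164.0], [458.0, -177.0], [446.0, -202.0], [421.0, -189.0]] [ 439.4 -182.9]
mat [107.5 257. ] [[375.0, 463.0], [442.0, 466.0], [442.0, 442.0], [376.0, 440.0]] [408.6 452.9]
mat [126.4 251.3] [[486.0, 446.0], [495.0, 386.0], [361.0, 364.0], [353.0, 423.0]] [423.6 404.8]
mat [128.8 237.3] [[379.0, 471.0], [549.0, 465.0], [541.0, 329.0], [371.0, 335.0]] [459.7 400. ]
bed [288.  162.5] [[728.0, 182.0], [732.0, -194.0], [584.0, -194.0], [580.0, 179.0]] [655.8  -7.1]
hood [400.2 158.4] [[572.0, -189.0], [731.0, -193.0], [728.0, -349.0], [570.0, -344.0]] [ 650.1 -269. ]
```

View pics/c1.png

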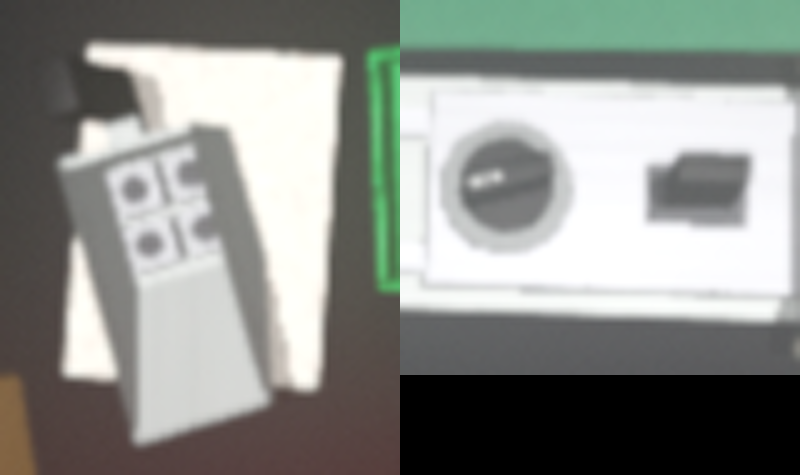

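The crop shows four nuts lying flat in a 2x2 in the cup, with the cup axis about 15° off. The knob bar's long axis is nearly along the bed's y, so the carriage is clamped. Next I'll compute the poses and set up a move helper.

```bash
cat >> h.py <<'E'
import json,os
def cmd():
    if os.path.exists('cmd.json'):
        c=json.load(open('cmd.json')); return np.array(c[0]),np.array(c[1])
    return np.array([253.109,516.313,213.976]),rot([180,0,153.885])
def done(row):
    "record last row sent: commanded pose = old * row"
    p,Rm=cmd(); json.dump([(p+Rm@np.array(row[3:6],float)).tolist(),(Rm@R.from_rotvec(row[:3],degrees=True).as_matrix()).tolist()],open('cmd.json','w'))
def to(P,yaw=None,Rt=None):
    "print row (turn, shift) reaching world TCP P with tool down at yaw"
    p,Rm=cmd(); Rt=rot([180,0,yaw]) if yaw is not None else (Rm if Rt is None else Rt)
    v=R.from_matrix(Rm.T@Rt).as_rotvec(degrees=True); s=Rm.T@(np.array(P,float)-p)
    print(np.round(np.r_[v,s],1).tolist(),'rows>=%.1f'%max(np.linalg.norm(s)/50,np.linalg.norm(v)/8.59))
def chk():
    p,Rm=cmd(); s=state(); print('t',round(s['time_s'],1),'cmd-meas',np.round(p-s['ee_pos'],1),'pos',np.round(s['ee_pos'],1),'rpy',np.round(s['ee_rot'],1),'F',np.round(s['force'],1),'w',round(s['gripper_width'],1),'g',round(s['gripper_force'],1),'q',np.round(s['qpos'],0))
E
python3 - <<'E'
from h import *
c=lambda x,y:(90+x/5,195+y/5); k=lambda x,y:(280+(x-400)/5,125+y/5)
P=lambda q,z:plane('top',q,z)[:2]
l=[P(c(137,443),58),P(c(270,402),58)]; b=[P(c(60,165),58),P(c(192,125),58)]
lm=sum(l)/2; bm=sum(b)/2; d=bm-lm; print('lip',lm,'back',bm,'len',np.linalg.norm(d),'az',np.degrees(np.arctan2(d[1],d[0])), 'w',np.linalg.norm(l[0]-l[1]),np.linalg.norm(b[0]-b[1]))
d/=np.linalg.norm(d); o=(lm+110*d+bm-34*d)/2; print('cup',o,'grip',o+58*d)
for p in((105,58),(130,80),(80,110)):print('gripblock dark px',P(c(*p),125))
print('knob',P(k(508,183),65),P(k(505,187),50),'bar',P(k(470,195),72),P(k(550,172),72)); print('tab',P(k(715,167),106), 'tabtop corners',[P(k(*q),106) for q in((685,152),(750,155),(745,182),(672,182))])
print('flange',P(k(507,187),42))
for y in (70,-38,-183,-275): pass
to([432,68,120],122)
E
```

```text
lip [356.84538678 372.67498023] back [491.6754878  415.17640267] len 141.37017737527492 az 17.49600129027117 w 67.47803969933955 67.38150813123035
cup [460.50247881 405.3499825 ] grip [515.81927904 422.78705832]
gripblock dark px [529.72145726 400.95024545]
gripblock dark px [519.64515685 389.00465202]
gripblock dark px [505.48262022 411.68130756]
knob [650.01472399 -40.75631691] [650.57675619 -39.63233311] bar [642.69439114 -22.09939845] [654.4518636  -61.05435916]
tab [ 651.65887267 -137.75245189] tabtop corners [array([ 658.67645623, -123.51292525]), array([ 657.57693872, -154.3018343 ]), array([ 644.64756538, -151.97924324]), array([ 644.26964607, -117.43319632])]
flange [651.95347269 -40.81134526]
[0.0, -0.0, 31.9, -358.0, -323.8, 94.0] rows>=9.8
```

Emit:
carry_out(
  commands=[
    [0, 0, 32, -358, -324, 94, 1],
    [0, 0, 32, -358, -324, 94, 1],
    [0, 0, 32, -358, -324, 94, 1],
    [0, 0, 32, -358, -324, 94, 1],
    [0, 0, 32, -358, -324, 94, 1],
    [0, 0, 32, -358, -324, 94, 1],
    [0, 0, 32, -358, -324, 94, 1],
    [0, 0, 32, -358, -324, 94, 1],
    [0, 0, 32, -358, -324, 94, 1],
    [0, 0, 32, -358, -324, 94, 1],
    [0, 0, 32, -358, -324, 94, 1],
    [0, 0, 32, -358, -324, 94, 1],
    [0, 0, 32, -358, -324, 94, 1],
    [0, 0, 32, -358, -324, 94, 1],
  ],
)

```text
time_s: 1.55
ee_pos: [431.6, 69.0, 120.2]
ee_rot: [180.0, -0.0, 122.0]
force: [0.1, 0.3, -0.0]
gripper_width: 91.2
gripper_force: 0.0
```

```bash
cat >> h.py <<'E'
def nuts(z=14,tag=None):
    "nuts on the black bench seen by the wrist camera: world xy of top centre, edge azimuth mod 90"
    s=state(); im=grab_frame('wrist')[:,:,::-1].copy(); c=cam('wrist',s)
    if tag: cv2.imwrite(f'pics/{tag}.png',im)
    hsv=cv2.cvtColor(im,40); m=((hsv[...,2]>110)&(hsv[...,1]<70)).astype('uint8')
    for q in cv2.findContours(m,0,2)[0]:
        if not 60<cv2.contourArea(q)<6000: continue
        W=np.array([plane('wrist',p[0],z,c)[:2] for p in q]).astype('float32'); r=cv2.minAreaRect(W)
        if 15<min(r[1]) and max(r[1])<45:
            print('nut',np.round(r[0],1),'size',np.round(r[1],1),'az',round(r[2]%90,1))
E
python3 - <<'E'
from h import *
done([0,0,32,-358,-324,94]); chk(); nuts(tag='w1')
E
```

```text
t 1.6 cmd-meas [ 0.3 -1.2 -0.2] pos [431.6  69.  120.2] rpy [180.  -0. 122.] F [ 0.1  0.3 -0. ] w 91.2 g 0.0 q [  8.  11. 115.   0.  54. -24.]
nut [979.8  79.7] size [27.9 26.5] az 79.9
nut [915.9 107.1] size [24.6 29. ] az 62.5
nut [ 187.8 -349.3] size [24.5 25.1] az 1.4
nut [600.  -11.7] size [27.9 31.2] az 69.0
nut [424.8 -30. ] size [27.1 20.7] az 34.1
nut [433.9  70.6] size [23.  26.2] az 31.5
```

View pics/w1.png

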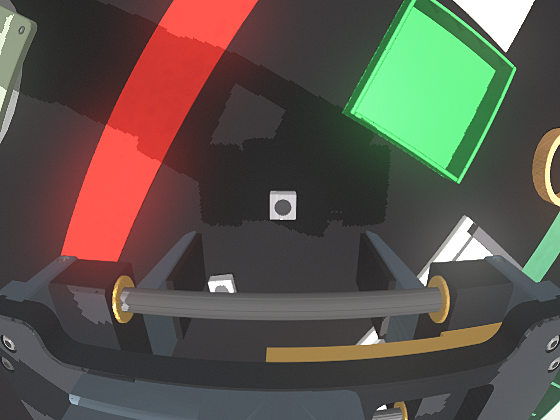

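The wrist view shows the nut at (283,206), midway between the fingers, edges at about 31.5°. Now to grasp it.

Emit:
carry_out(
  commands=[
    [0, 0, 0, 0, 3, 45, 0.2],
    [0, 0, 0, 0, 3, 90, 0.2],
    [0, 0, 0, 0, 3, 110, 0.2],
    [0, 0, 0, 0, 3, 117, 0.2],
    [0, 0, 0, 0, 3, 117, 0.2],
    [0, 0, 0, 0, 3, 117, -1],
    [0, 0, 0, 0, 3, 117, -1],
    [0, 0, 0, 0, 3, 117, -1],
    [0, 0, 0, 0, 3, 117, -1],
    [0, 0, 0, 0, 3, 117, -1],
    [0, 0, 0, 0, 3, 80, -1],
    [0, 0, 0, 0, 3, 30, -1],
    [0, 0, 0, 0, 3, 0, -1],
    [0, 0, 0, 0, 3, 0, -1],
  ],
  force=30,
)

```text
time_s: 3.0
ee_pos: [437.6, 69.8, 124.0]
ee_rot: [179.5, 0.2, 121.9]
force: [-0.1, -0.4, -1.4]
gripper_width: 23.7
gripper_force: 30.0
```

Run:
```python
from h import *
done([0,0,0,0,3,0]); chk()
d=np.array([np.cos(np.radians(17)),np.sin(np.radians(17))]); e=np.array([-d[1],d[0]]); o=np.array([460.5,405.3])
print([np.round(o+a*d+b*e,1) for a,b in((10,13),(10,-13),(-16,13),(-16,-13))])
for y in (107,): to([*(o+8*d+13*e),110],y); to([*(o+8*d+13*e),56],y)
```

```text
t 3.0 cmd-meas [-3.1 -0.4 -4.1] pos [437.6  69.8 124. ] rpy [179.5   0.2 121.9] F [-0.1 -0.4 -1.4] w 23.7 g 30.0 q [  8.  11. 114.   0.  54. -24.]
[array([466.3, 420.7]), array([473.9, 395.8]), array([441.4, 413.1]), array([449. , 388.2])]
[-0.0, -0.0, 14.9, 282.0, 210.6, 10.0] rows>=7.0
[-0.0, -0.0, 14.9, 282.0, 210.6, 64.0] rows>=7.2
```

Emit:
carry_out(
  commands=[
    [0, 0, 15, 141, 105, 5, -1],
    [0, 0, 15, 282, 211, 0, -1],
    [0, 0, 15, 282, 211, 0, -1],
    [0, 0, 15, 282, 211, 0, -1],
    [0, 0, 15, 282, 211, 0, -1],
    [0, 0, 15, 282, 211, 0, -1],
    [0, 0, 15, 282, 211, 0, -1],
    [0, 0, 15, 282, 211, 0, -1],
    [0, 0, 15, 282, 211, 0, -1],
    [0, 0, 15, 282, 211, 0, -1],
    [0, 0, 15, 282, 211, 0, -1],
    [0, 0, 15, 282, 211, 0, -1],
  ],
)

```text
time_s: 4.2
ee_pos: [464.8, 418.6, 120.1]
ee_rot: [-180.0, 0.0, 106.8]
force: [0.3, 0.4, -0.6]
gripper_width: 23.3
gripper_force: 30.0
```

Run:
```python
from h import *
done([0,0,15,282,211,0]); chk(); s=state()
cv2.imwrite('pics/w2.png',grab_frame('wrist')[:,:,::-1])
```

```text
t 4.2 cmd-meas [-0.1  1.7 -0.1] pos [464.8 418.6 120.1] rpy [-180.     0.   106.8] F [ 0.3  0.4 -0.6] w 23.3 g 30.0 q [41. 27. 90. -0. 63. 24.]
```

View pics/w2.png

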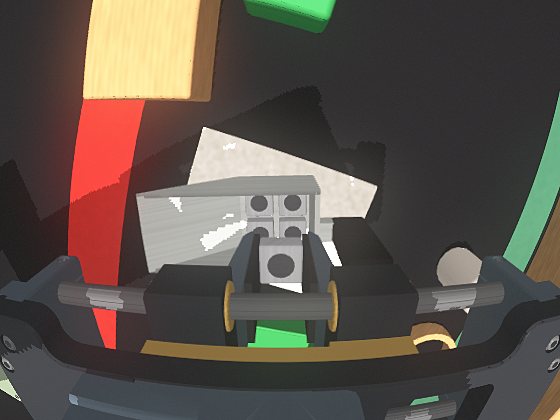

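The wrist view shows the cup square to the gripper. Its back corner is at (320,177), its lip corner at (137,192), and the visible inner nuts at (259,203) and (292,203). The held nut is at (281,265).

Run:
```python
from h import *
P=lambda x,y,z:plane('wrist',(x,y),z)[:2]
b=P(320,177,58); l=P(137,192,58); d=b-l; print(b,l,np.linalg.norm(d),np.degrees(np.arctan2(d[1],d[0])))
d/=np.linalg.norm(d); e=np.array([-d[1],d[0]]); o=b-34*d-35*e; print('cup',o,l+110*d-35*e,'grip',o+58*d)
for q in((259,203),(292,203)): w=P(*q,21)-o; print('innernut',w@d,w@e)
```

```text
[483.37425794 460.92590899] [349.80751104 409.37968738] 143.16804406307415 21.10265216125084
cup [464.25580412 416.03175877] [465.03196649 416.33129618] grip [518.36614258 436.91407838]
innernut -15.850126450293534 8.096005786344616
innernut 12.6916715299586 5.976728543139268
```

Run:
```python
from h import *
P=lambda x,y,z:plane('wrist',(x,y),z)[:2]
im=cv2.imread('pics/w2.png'); cv2.imwrite('pics/w2c.png',cv2.resize(im[165:290,125:345],None,fx=3.6,fy=3.6,interpolation=2))
print(P(320,177,3))
```

```text
[493.12181947 452.33641077]
```

View pics/w2c.png

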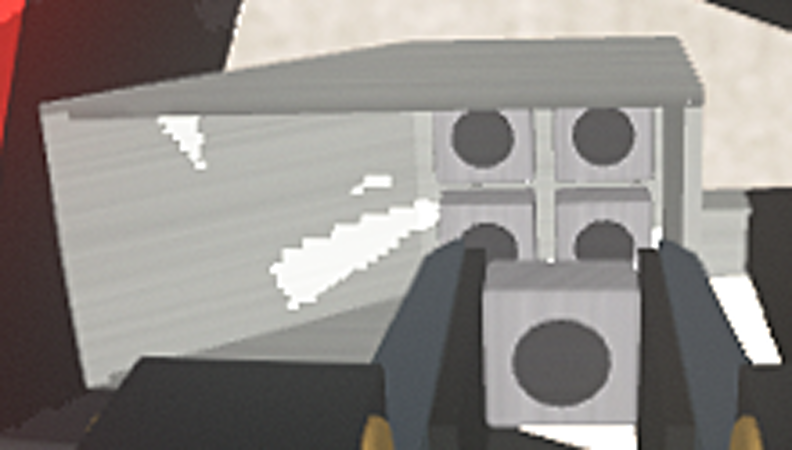

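The rim corners are at crop (703,104) and (40,104). The strip above them is the outer wall.

Run:
```python
from h import *
P=lambda x,y,z:plane('wrist',(x,y),z)[:2]
b=P(320.3,193.9,58); l=P(136.1,193.9,58); d=b-l; print(b,l,np.linalg.norm(d),np.degrees(np.arctan2(d[1],d[0])))
d/=np.linalg.norm(d); e=np.array([-d[1],d[0]]); o=b-34*d-35*e; print('cup',o,l+110*d-35*e,'grip',o+58*d)
for q in((259,203),(292,203)): w=P(*q,21)-o; print('innernut',w@d,w@e)
w=state()['ee_pos'][:2]-o; print('tcp in cup',w@d,w@e)
```

```text
[487.68802949 448.80347666] [349.29199184 407.61121665] 144.39621020142258 16.575134648690785
cup [465.08538517 405.55858713] [464.7056389  405.44555928] grip [520.67528031 422.10438897]
innernut -14.247149968323942 17.094198144398067
innernut 14.372875637768 17.23456297522896
tcp in cup 3.584428915146334 12.822196421032954
```

Emit:
carry_out(
  commands=[
    [0, 0, 0, 0, 4, 30, -1],
    [0, 0, 0, 0, 4, 55, -1],
    [0, 0, 0, 0, 4, 64, -1],
    [0, 0, 0, 0, 4, 64, -1],
    [0, 0, 0, 0, 4, 64, -0.1],
    [0, 0, 0, 0, 4, 64, -0.1],
    [0, 0, 0, 0, 4, 64, -0.1],
    [0, 0, 0, 0, 4, 64, -0.1],
    [0, 0, 0, 0, 4, 20, -0.1],
    [0, 0, 0, 0, 4, -10, 0.2],
  ],
)

```text
time_s: 5.25
ee_pos: [469.3, 422.1, 132.0]
ee_rot: [179.9, -0.1, 106.9]
force: [0.2, 1.2, 1.4]
gripper_width: 46.6
gripper_force: 0.0
```

Run:
```python
from h import *
done([0,0,0,0,4,-10]); chk()
print('nut2');to([427,-38,120],135)
```

```text
t 5.2 cmd-meas [-0.8 -0.7 -2. ] pos [469.3 422.1 132. ] rpy [ 1.799e+02 -1.000e-01  1.069e+02] F [0.2 1.2 1.4] w 46.6 g 0.0 q [41. 27. 89. -0. 64. 24.]
nut2
[-0.0, -0.0, -28.1, -427.6, -173.2, 10.0] rows>=9.2
```

Emit:
carry_out(
  commands=[
    [0, 0, -28, -428, -173, 10, 0.2],
    [0, 0, -28, -428, -173, 10, 0.2],
    [0, 0, -28, -428, -173, 10, 0.2],
    [0, 0, -28, -428, -173, 10, 0.2],
    [0, 0, -28, -428, -173, 10, 0.2],
    [0, 0, -28, -428, -173, 10, 0.2],
    [0, 0, -28, -428, -173, 10, 0.2],
    [0, 0, -28, -428, -173, 10, 0.2],
    [0, 0, -28, -428, -173, 10, 0.2],
    [0, 0, -28, -428, -173, 10, 0.2],
    [0, 0, -28, -428, -173, 10, 0.2],
    [0, 0, -28, -428, -173, 10, 0.2],
    [0, 0, -28, -428, -173, 10, 0.2],
  ],
)

```text
time_s: 6.55
ee_pos: [427.8, -37.0, 120.1]
ee_rot: [180.0, 0.0, 135.0]
force: [0.9, -0.1, -0.4]
gripper_width: 54.5
gripper_force: 0.0
```

Run:
```python
from h import *
done([0,0,-28,-428,-173,10]); chk(); nuts(tag='w3')
```

```text
t 6.5 cmd-meas [-0.5 -1.4 -0.1] pos [427.8 -37.  120.1] rpy [180.   0. 135.] F [ 0.9 -0.1 -0.4] w 54.5 g 0.0 q [ -6.  10. 116.   0.  54. -52.]
nut [ 296.7 -566.4] size [26.3 30.1] az 87.0
nut [ 285.4 -498.8] size [24.3 29.6] az 89.8
nut [428.  -36.4] size [23.7 26.6] az 40.2
```

Emit:
carry_out(
  commands=[
    [0, 0, 5, 0, 0, 45, 0.2],
    [0, 0, 5, 0, 0, 90, 0.2],
    [0, 0, 5, 0, 0, 110, 0.2],
    [0, 0, 5, 0, 0, 117, 0.2],
    [0, 0, 5, 0, 0, 117, 0.2],
    [0, 0, 5, 0, 0, 117, -1],
    [0, 0, 5, 0, 0, 117, -1],
    [0, 0, 5, 0, 0, 117, -1],
    [0, 0, 5, 0, 0, 117, -1],
    [0, 0, 5, 0, 0, 80, -1],
    [0, 0, 5, 0, 0, 30, -1],
    [0, 0, 5, 0, 0, 0, -1],
    [0, 0, 5, 0, 0, 0, -1],
  ],
)

```text
time_s: 7.9
ee_pos: [430.4, -38.8, 124.2]
ee_rot: [179.6, 0.4, 129.9]
force: [1.1, -0.0, -0.7]
gripper_width: 23.3
gripper_force: 30.0
```

```bash
cat >> h.py <<'E'
def cupxy(a,b,az=16.6,o=(464.5,405.5)):
    t=np.radians(az); return np.array(o)+a*np.array([np.cos(t),np.sin(t)])+b*np.array([-np.sin(t),np.cos(t)])
E
python3 - <<'E'
from h import *
done([0,0,5,0,0,0]); chk()
to([*cupxy(8,-13),120],107)
E
```

```text
t 7.9 cmd-meas [-3.1  0.4 -4.3] pos [430.4 -38.8 124.2] rpy [179.6   0.4 129.9] F [ 1.1 -0.  -0.7] w 23.3 g 30.0 q [ -7.  10. 115.   0.  54. -47.]
[-0.0, -0.0, 22.9, 301.6, 315.4, -0.0] rows>=8.7
```

Emit:
carry_out(
  commands=[
    [0, 0, 23, 302, 315, 0, -1],
    [0, 0, 23, 302, 315, 0, -1],
    [0, 0, 23, 302, 315, 0, -1],
    [0, 0, 23, 302, 315, 0, -1],
    [0, 0, 23, 302, 315, 0, -1],
    [0, 0, 23, 302, 315, 0, -1],
    [0, 0, 23, 302, 315, 0, -1],
    [0, 0, 23, 302, 315, 0, -1],
    [0, 0, 23, 302, 315, 0, -1],
    [0, 0, 23, 302, 315, 0, -1],
    [0, 0, 23, 302, 315, 0, -1],
    [0, 0, 23, 302, 315, 0, -1],
    [0, 0, 23, 302, 315, 40, -1],
    [0, 0, 23, 302, 315, 64, -1],
    [0, 0, 23, 302, 315, 64, -1],
    [0, 0, 23, 302, 315, 64, -0.1],
    [0, 0, 23, 302, 315, 64, -0.1],
    [0, 0, 23, 302, 315, 64, -0.1],
    [0, 0, 23, 302, 315, 30, -0.1],
    [0, 0, 23, 302, 315, -10, 0.2],
  ],
)

```text
time_s: 9.9
ee_pos: [474.2, 392.0, 129.2]
ee_rot: [-179.7, 0.1, 106.7]
force: [0.6, 0.2, 0.0]
gripper_width: 46.4
gripper_force: 0.0
```

Run:
```python
from h import *
done([0,0,23,302,315,-10]); chk()
print('nut3');to([439,-183,120],153)
```

```text
t 9.9 cmd-meas [1.1 3.4 0.7] pos [474.2 392.  129.2] rpy [-1.797e+02  1.000e-01  1.067e+02] F [0.6 0.2 0. ] w 46.4 g 0.0 q [39. 26. 91. -0. 64. 22.]
nut3
[-0.0, -0.0, -46.1, -542.9, -202.8, 10.0] rows>=11.6
```

Emit:
carry_out(
  commands=[
    [0, 0, 44, -543, -203, 10, 0.2],
    [0, 0, 44, -543, -203, 10, 0.2],
    [0, 0, 44, -543, -203, 10, 0.2],
    [0, 0, 44, -543, -203, 10, 0.2],
    [0, 0, 44, -543, -203, 10, 0.2],
    [0, 0, 44, -543, -203, 10, 0.2],
    [0, 0, 44, -543, -203, 10, 0.2],
    [0, 0, 44, -543, -203, 10, 0.2],
    [0, 0, 44, -543, -203, 10, 0.2],
    [0, 0, 44, -543, -203, 10, 0.2],
    [0, 0, 44, -543, -203, 10, 0.2],
    [0, 0, 44, -543, -203, 10, 0.2],
    [0, 0, 44, -543, -203, 10, 0.2],
    [0, 0, 44, -543, -203, 10, 0.2],
    [0, 0, 44, -543, -203, 10, 0.2],
    [0, 0, 44, -543, -203, 10, 0.2],
  ],
)

```text
time_s: 11.5
ee_pos: [438.4, -182.2, 120.0]
ee_rot: [-180.0, -0.0, 63.0]
force: [0.6, -0.2, 0.2]
gripper_width: 54.9
gripper_force: 0.0
```

Run:
```python
from h import *
done([0,0,44,-543,-203,10]); chk(); nuts(tag='w4')
```

```text
t 11.5 cmd-meas [ 0.5 -1.  -0. ] pos [ 438.4 -182.2  120. ] rpy [-180.   -0.   63.] F [ 0.6 -0.2  0.2] w 54.9 g 0.0 q [-24.  14. 110.   0.  55.   3.]
nut [ 190.4 -182.6] size [18.5 19.4] az 63.8
nut [ 442.5 -182. ] size [25.  23.4] az 66.4
```

Emit:
carry_out(
  commands=[
    [0, 0, -3, 2, 4, 45, 0.2],
    [0, 0, -3, 2, 4, 90, 0.2],
    [0, 0, -3, 2, 4, 110, 0.2],
    [0, 0, -3, 2, 4, 117, 0.2],
    [0, 0, -3, 2, 4, 117, 0.2],
    [0, 0, -3, 2, 4, 117, -1],
    [0, 0, -3, 2, 4, 117, -1],
    [0, 0, -3, 2, 4, 117, -1],
    [0, 0, -3, 2, 4, 117, -1],
    [0, 0, -3, 2, 4, 80, -1],
    [0, 0, -3, 2, 4, 30, -1],
    [0, 0, -3, 2, 4, 0, -1],
    [0, 0, -3, 2, 4, 0, -1],
  ],
)

```text
time_s: 12.85
ee_pos: [446.2, -184.5, 124.5]
ee_rot: [179.4, -0.0, 65.9]
force: [0.3, -0.4, -0.4]
gripper_width: 23.7
gripper_force: 30.0
```

Run:
```python
from h import *
done([0,0,-3,2,4,0]); chk()
to([*cupxy(-16,13),120],107)
```

```text
t 12.8 cmd-meas [-2.9  1.3 -4.6] pos [ 446.2 -184.5  124.5] rpy [179.4  -0.   65.9] F [ 0.3 -0.4 -0.4] w 23.7 g 30.0 q [-24.  14. 109.   0.  56.   0.]
[-0.0, -0.0, -41.1, 545.4, -241.8, -0.0] rows>=11.9
```

Emit:
carry_out(
  commands=[
    [0, 0, -41, 545, -242, 0, -1],
    [0, 0, -41, 545, -242, 0, -1],
    [0, 0, -41, 545, -242, 0, -1],
    [0, 0, -41, 545, -242, 0, -1],
    [0, 0, -41, 545, -242, 0, -1],
    [0, 0, -41, 545, -242, 0, -1],
    [0, 0, -41, 545, -242, 0, -1],
    [0, 0, -41, 545, -242, 0, -1],
    [0, 0, -41, 545, -242, 0, -1],
    [0, 0, -41, 545, -242, 0, -1],
    [0, 0, -41, 545, -242, 0, -1],
    [0, 0, -41, 545, -242, 0, -1],
    [0, 0, -41, 545, -242, 0, -1],
    [0, 0, -41, 545, -242, 0, -1],
    [0, 0, -41, 545, -242, 0, -1],
    [0, 0, -41, 545, -242, 0, -1],
  ],
)

```text
time_s: 14.45
ee_pos: [445.0, 411.5, 119.7]
ee_rot: [-179.9, 0.0, 106.8]
force: [1.5, 0.3, -0.4]
gripper_width: 23.5
gripper_force: 30.0
```

Emit:
carry_out(
  commands=[
    [0, 0, 0, 0, 0, 40, -1],
    [0, 0, 0, 0, 0, 64, -1],
    [0, 0, 0, 0, 0, 64, -1],
    [0, 0, 0, 0, 0, 64, -0.1],
    [0, 0, 0, 0, 0, 64, -0.1],
    [0, 0, 0, 0, 0, 64, -0.1],
    [0, 0, 0, 0, 0, 30, -0.1],
    [0, 0, 0, 0, 0, -10, 0.2],
    [0, 0, 0, 0, 0, -10, 0.2],
  ],
)

```text
time_s: 15.35
ee_pos: [448.2, 416.0, 137.0]
ee_rot: [179.3, -0.3, 106.9]
force: [0.7, 0.6, 0.7]
gripper_width: 53.3
gripper_force: 0.0
```

Run:
```python
from h import *
done([0,0,-41,545,-242,0]);done([0,0,0,0,0,-10]); chk()
print('nut4');to([434,-275,120],118); to([434,-275,120],28)
```

```text
t 15.3 cmd-meas [-3.1 -2.9 -7. ] pos [448.2 416.  137. ] rpy [179.3  -0.3 106.9] F [0.7 0.6 0.7] w 53.3 g 0.0 q [42. 24. 92.  0. 63. 25.]
nut4
[-0.0, -0.0, -11.1, -655.2, -210.5, 10.0] rows>=13.8
[-0.0, -0.0, 78.9, -655.2, -210.5, 10.0] rows>=13.8
```

Emit:
carry_out(
  commands=[
    [0, 0, -11, -655, -211, 10, 0.2],
    [0, 0, -11, -655, -211, 10, 0.2],
    [0, 0, -11, -655, -211, 10, 0.2],
    [0, 0, -11, -655, -211, 10, 0.2],
    [0, 0, -11, -655, -211, 10, 0.2],
    [0, 0, -11, -655, -211, 10, 0.2],
    [0, 0, -11, -655, -211, 10, 0.2],
    [0, 0, -11, -655, -211, 10, 0.2],
    [0, 0, -11, -655, -211, 10, 0.2],
    [0, 0, -11, -655, -211, 10, 0.2],
    [0, 0, -11, -655, -211, 10, 0.2],
    [0, 0, -11, -655, -211, 10, 0.2],
    [0, 0, -11, -655, -211, 10, 0.2],
    [0, 0, -11, -655, -211, 10, 0.2],
    [0, 0, -11, -655, -211, 10, 0.2],
    [0, 0, -11, -655, -211, 10, 0.2],
    [0, 0, -11, -655, -211, 10, 0.2],
    [0, 0, -11, -655, -211, 10, 0.2],
    [0, 0, -11, -655, -211, 10, 0.2],
  ],
)

```text
time_s: 17.25
ee_pos: [433.6, -273.8, 120.1]
ee_rot: [180.0, -0.0, 118.0]
force: [-0.4, -0.2, 0.1]
gripper_width: 54.8
gripper_force: 0.0
```

Run:
```python
from h import *
done([0,0,-11,-655,-211,10]); chk(); nuts(tag='w5')
```

```text
t 17.2 cmd-meas [-0.1 -1.1 -0.1] pos [ 433.6 -273.8  120.1] rpy [180.  -0. 118.] F [-0.4 -0.2  0.1] w 54.8 g 0.0 q [-34.  17. 106.   0.  57. -62.]
nut [ 783.  -458.1] size [24.5 19.8] az 11.3
nut [ 979.9 -302.4] size [26.1 28.1] az 61.2
nut [ 919.3 -271.1] size [27.6 23.6] az 38.4
nut [ 161.5 -674. ] size [24.3 28.1] az 73.0
nut [ 493.3 -395.9] size [21.8 38.8] az 58.4
nut [ 448.9 -358.8] size [41.1 15.1] az 29.0
nut [ 435.5 -272.9] size [23.7 26.4] az 22.7
```

Emit:
carry_out(
  commands=[
    [0, 0, 5, 0, 2, 45, 0.2],
    [0, 0, 5, 0, 2, 90, 0.2],
    [0, 0, 5, 0, 2, 110, 0.2],
    [0, 0, 5, 0, 2, 117, 0.2],
    [0, 0, 5, 0, 2, 117, 0.2],
    [0, 0, 5, 0, 2, 117, -1],
    [0, 0, 5, 0, 2, 117, -1],
    [0, 0, 5, 0, 2, 117, -1],
    [0, 0, 5, 0, 2, 117, -1],
    [0, 0, 5, 0, 2, 80, -1],
    [0, 0, 5, 0, 2, 30, -1],
    [0, 0, 5, 0, 2, 0, -1],
    [0, 0, 5, 0, 2, 0, -1],
  ],
)

```text
time_s: 18.6
ee_pos: [437.9, -275.8, 124.8]
ee_rot: [179.7, 0.5, 112.9]
force: [0.2, 0.6, -0.7]
gripper_width: 23.9
gripper_force: 30.0
```

Run:
```python
from h import *
done([0,0,5,0,2,0]); chk()
to([*cupxy(-16,-13),120],107)
```

```text
t 18.6 cmd-meas [-2.7  1.8 -4.8] pos [ 437.9 -275.8  124.8] rpy [179.7   0.5 112.9] F [ 0.2  0.6 -0.7] w 23.9 g 30.0 q [-33.  17. 105.   0.  57. -56.]
[-0.0, -0.0, 5.9, 603.5, 273.9, -0.0] rows>=13.3
```

Emit:
carry_out(
  commands=[
    [0, 0, 6, 604, 274, 0, -1],
    [0, 0, 6, 604, 274, 0, -1],
    [0, 0, 6, 604, 274, 0, -1],
    [0, 0, 6, 604, 274, 0, -1],
    [0, 0, 6, 604, 274, 0, -1],
    [0, 0, 6, 604, 274, 0, -1],
    [0, 0, 6, 604, 274, 0, -1],
    [0, 0, 6, 604, 274, 0, -1],
    [0, 0, 6, 604, 274, 0, -1],
    [0, 0, 6, 604, 274, 0, -1],
    [0, 0, 6, 604, 274, 0, -1],
    [0, 0, 6, 604, 274, 0, -1],
    [0, 0, 6, 604, 274, 0, -1],
    [0, 0, 6, 604, 274, 0, -1],
    [0, 0, 6, 604, 274, 0, -1],
    [0, 0, 6, 604, 274, 0, -1],
    [0, 0, 6, 604, 274, 0, -1],
    [0, 0, 6, 604, 274, 0, -1],
  ],
)

```text
time_s: 20.4
ee_pos: [452.9, 387.3, 120.1]
ee_rot: [-180.0, 0.0, 106.8]
force: [0.2, -0.3, -0.5]
gripper_width: 23.5
gripper_force: 30.0
```

Emit:
carry_out(
  commands=[
    [0, 0, 0, 0, 0, 40, -1],
    [0, 0, 0, 0, 0, 64, -1],
    [0, 0, 0, 0, 0, 64, -1],
    [0, 0, 0, 0, 0, 64, -0.1],
    [0, 0, 0, 0, 0, 64, -0.1],
    [0, 0, 0, 0, 0, 64, -0.1],
    [0, 0, 0, 0, 0, 20, -0.1],
    [0, 0, 0, 0, 0, -30, 0.2],
    [0, 0, 0, 0, 0, -60, 0.2],
    [0, 0, 0, -80, 0, -60, 0.2],
    [0, 0, 0, -80, 0, -60, 0.2],
    [0, 0, 0, -80, 0, -60, 0.2],
  ],
)

```text
time_s: 21.6
ee_pos: [476.7, 308.4, 180.8]
ee_rot: [180.0, 0.1, 106.6]
force: [1.0, 0.6, 0.3]
gripper_width: 54.5
gripper_force: 0.0
```

Run:
```python
from h import *
done([0,0,6,604,274,0]);done([0,0,0,-80,0,-60]); chk()
a=grab_frame('wrist')[:,:,::-1]; b=grab_frame('top')[:,:,::-1]
cv2.imwrite('pics/m1.png',np.hstack([cv2.resize(a,(500,375)),cv2.resize(b[195:290,90:170],(316,375))])[:,:800])
cv2.imwrite('pics/top1.png',b)
```

```text
t 21.6 cmd-meas [-0.7  4.  -0.8] pos [476.7 308.4 180.8] rpy [1.800e+02 1.000e-01 1.066e+02] F [1.  0.6 0.3] w 54.5 g 0.0 q [32. 19. 94. -0. 67. 15.]
```

View pics/m1.png

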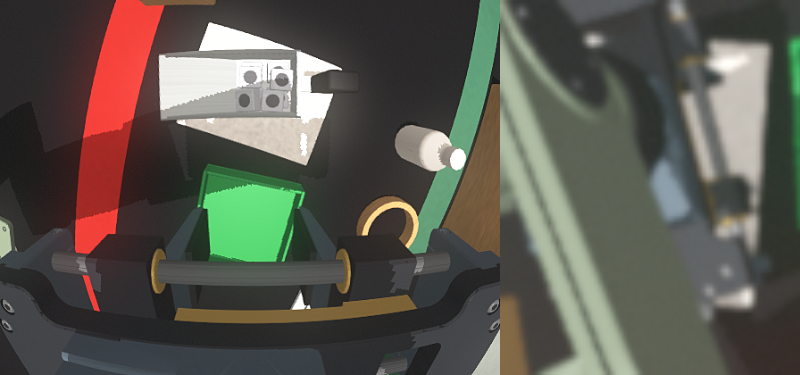

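All the nuts appear to be in the cup, with the second layer stacked in the 2x2. Next is the knob, checking the bench on the way.

Run:
```python
from h import *
im=cv2.imread('pics/top1.png'); g=cv2.cvtColor(im,6); print([cv2.boundingRect(c) for c in cv2.findContours((g[200:290,225:420]>110).astype('uint8'),0,2)[0]])
to([650.5,-40.5,135],100)
```

```text
[]
[-0.0, -0.0, 6.9, -388.4, 64.5, 45.0] rows>=7.9
```

Emit:
carry_out(
  commands=[
    [0, 0, 7, -388, 65, 45, 0.2],
    [0, 0, 7, -388, 65, 45, 0.2],
    [0, 0, 7, -388, 65, 45, 0.2],
    [0, 0, 7, -388, 65, 45, 0.2],
    [0, 0, 7, -388, 65, 45, 0.2],
    [0, 0, 7, -388, 65, 45, 0.2],
    [0, 0, 7, -388, 65, 45, 0.2],
    [0, 0, 7, -388, 65, 45, 0.2],
    [0, 0, 7, -388, 65, 45, 0.2],
    [0, 0, 7, -388, 65, 45, 0.2],
    [0, 0, 7, -388, 65, 45, 0.2],
    [0, 0, 7, -388, 65, 45, 0.2],
    [0, 0, 7, -388, 65, 45, 0.2],
  ],
)

```text
time_s: 23.0
ee_pos: [650.6, -38.5, 135.4]
ee_rot: [180.0, -0.0, 100.0]
force: [0.1, 0.1, 0.5]
gripper_width: 54.4
gripper_force: 0.0
```

Run:
```python
from h import *
done([0,0,7,-388,65,45]); chk()
a=grab_frame('wrist')[:,:,::-1]; cv2.imwrite('pics/w6.png',a)
print(proj('wrist',[650.5,-40.5,72]),proj('wrist',[651.5,-137.5,106]))
cv2.imwrite('pics/w6c.png',cv2.resize(a[120:300,160:420],(780,540)))
```

```text
t 23.0 cmd-meas [ 0.2 -1.5 -0.4] pos [650.6 -38.5 135.4] rpy [180.  -0. 100.] F [0.1 0.1 0.5] w 54.4 g 0.0 q [ -4.  28.  85.   0.  66. -14.]
[278.59049049 223.64872992] [258.86566228 349.16098078]
```

View pics/w6c.png

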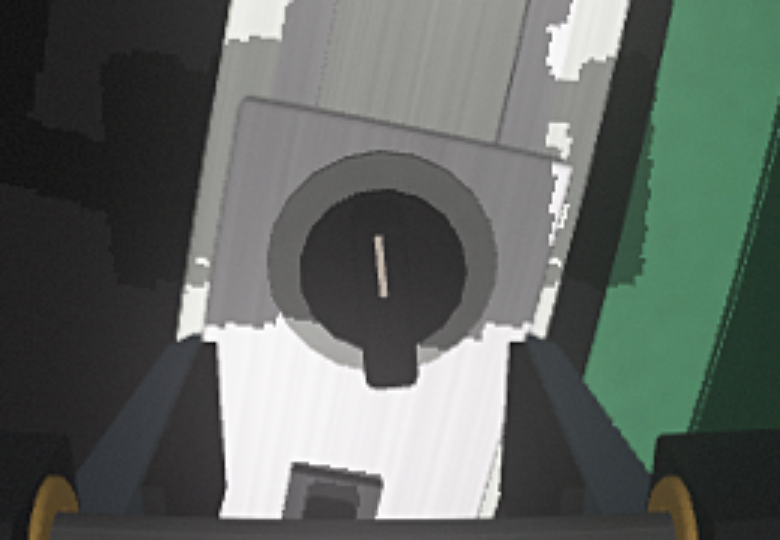

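Run:
```python
from h import *
P=lambda x,y,z:plane('wrist',(160+x/3,120+y/3),z)[:2]
az=lambda a,b:np.degrees(np.arctan2(*(b-a)[::-1]))
a,b,e=P(378,236,72),P(384,297,72),P(390,386,72); print(a,b,e,az(a,b),az(a,e))
print('disc',P(383,268,42),P(301,268,42),P(466,268,42))
print('plate edge az',az(P(245,98,28),P(570,160,28)),P(245,98,28),P(570,160,28))
```

```text
[652.53612289 -19.99449198] [656.92144535 -35.5401984 ] [662.98677386 -59.60993224] -74.2466548924614 -75.22190316506686
disc [657.57286344 -36.94079677] [634.6082737  -41.00771396] [680.90825739 -32.81250769]
plate edge az -0.6341614446369896 [610.32978424   2.34181538] [707.04802231   1.27127436]
```

The crop shows the bar's mark line at (381,266) and its end at (390,386), so the bar azimuth is about -75° and the centre about (656.5,-37.5). Now to grip it.

Emit:
carry_out(
  commands=[
    [0, 0, -5, 0, 5, 40, 0.2],
    [0, 0, -5, 0, 5, 70, 0.2],
    [0, 0, -5, 0, 5, 85, 0.2],
    [0, 0, -5, 0, 5, 85, 0.2],
    [0, 0, -5, 0, 5, 85, 0.2],
    [0, 0, -5, 0, 5, 85, -1],
    [0, 0, -5, 0, 5, 85, -1],
    [0, 0, -5, 0, 5, 85, -1],
    [0, 0, -5, 0, 5, 85, -1],
    [0, 0, -5, 0, 5, 85, -1],
    [0, 0, -5, 0, 5, 85, -1],
  ],
  force=25,
)

```text
time_s: 24.15
ee_pos: [656.6, -39.0, 50.2]
ee_rot: [179.9, 0.0, 104.9]
force: [1.0, 0.8, 0.0]
gripper_width: 13.9
gripper_force: 25.0
```

Run:
```python
from h import *
done([0,0,-5,0,5,85]); chk(); print(state()['torque'])
```

```text
t 24.1 cmd-meas [-0.8 -0.1 -0.3] pos [656.6 -39.   50.2] rpy [179.9   0.  104.9] F [1.  0.8 0. ] w 13.9 g 25.0 q [ -4.  33.  90.   0.  56. -19.]
[ 0.06362016 -0.24591893  0.03061147]
```

Emit:
carry_out(
  commands=[
    [0, 0, -6, 0, 0, 0, -1],
    [0, 0, -12, 0, 0, 0, -1],
    [0, 0, -18, 0, 0, 0, -1],
    [0, 0, -24, 0, 0, 0, -1],
    [0, 0, -30, 0, 0, 0, -1],
    [0, 0, -36, 0, 0, 0, -1],
    [0, 0, -42, 0, 0, 0, -1],
    [0, 0, -48, 0, 0, 0, -1],
    [0, 0, -54, 0, 0, 0, -1],
    [0, 0, -60, 0, 0, 0, -1],
    [0, 0, -66, 0, 0, 0, -1],
    [0, 0, -72, 0, 0, 0, -1],
    [0, 0, -75, 0, 0, 0, -1],
    [0, 0, -75, 0, 0, 0, -1],
    [0, 0, -75, 0, 0, 0, -1],
  ],
)

```text
time_s: 25.65
ee_pos: [657.5, -38.3, 50.2]
ee_rot: [179.9, 0.2, 179.7]
force: [4.3, 3.4, -1.0]
gripper_width: 13.9
gripper_force: 25.0
```

Run:
```python
from h import *
done([0,0,-75,0,0,0]); chk(); print(state()['torque'])
```

```text
t 25.6 cmd-meas [-1.7 -0.8 -0.3] pos [657.5 -38.3  50.2] rpy [179.9   0.2 179.7] F [ 4.3  3.4 -1. ] w 13.9 g 25.0 q [ -4.  33.  90.   0.  56. -94.]
[ 0.55186504 -0.73212442 -0.56880645]
```

Emit:
carry_out(
  commands=[
    [0, 0, 0, 0, 0, 0, 0],
    [0, 0, 0, 0, 0, 0, 0],
    [0, 0, 0, 0, 0, 0, 0],
    [0, 0, 0, 0, 0, -40, 0],
    [0, 0, 0, 0, 0, -80, 0],
    [0, 0, 0, 0, 0, -80, 0],
  ],
)

```text
time_s: 26.25
ee_pos: [659.2, -39.7, 136.2]
ee_rot: [-179.9, 0.6, 179.9]
force: [0.3, -0.2, 0.4]
gripper_width: 45.9
gripper_force: 0.0
```

Run:
```python
from h import *
done([0,0,0,0,0,-80]); chk(); to([656,-135.5,130],89.5)
```

```text
t 26.2 cmd-meas [-3.4  0.6 -6.3] pos [659.2 -39.7 136.2] rpy [-179.9    0.6  179.9] F [ 0.3 -0.2  0.4] w 45.9 g 0.0 q [ -4.  29.  85.  -0.  66. -94.]
[0.0, -0.0, 90.4, -0.4, -96.4, -0.0] rows>=10.5
```

Emit:
carry_out(
  commands=[
    [0, 0, 90, 0, -96, 0, 0.2],
    [0, 0, 90, 0, -96, 0, 0.2],
    [0, 0, 90, 0, -96, 0, 0.2],
    [0, 0, 90, 0, -96, 0, 0.2],
    [0, 0, 90, 0, -96, 0, 0.2],
    [0, 0, 90, 0, -96, 0, 0.2],
    [0, 0, 90, 0, -96, 0, 0.2],
    [0, 0, 90, 0, -96, 0, 0.2],
    [0, 0, 90, 0, -96, 0, 0.2],
    [0, 0, 90, 0, -96, 0, 0.2],
    [0, 0, 90, 0, -96, 0, 0.2],
    [0, 0, 90, 0, -96, 0, 0.2],
    [0, 0, 90, 0, -96, 0, 0.2],
  ],
)

```text
time_s: 27.55
ee_pos: [655.2, -135.2, 129.5]
ee_rot: [-179.9, -0.0, 90.0]
force: [-0.4, -0.1, -0.7]
gripper_width: 54.9
gripper_force: 0.0
```

Run:
```python
from h import *
done([0,0,90,0,-96,0]); chk(); a=grab_frame('wrist')[:,:,::-1]
print(proj('wrist',[656,-135.5,106]))
cv2.imwrite('pics/w7.png',cv2.resize(a[100:320,140:420],(764,600)))
```

```text
t 27.6 cmd-meas [0.4 0.1 0.5] pos [ 655.2 -135.2  129.5] rpy [-179.9   -0.    90. ] F [-0.4 -0.1 -0.7] w 54.9 g 0.0 q [-13.  30.  83.  -0.  67. -13.]
[279.95272859 242.38884058]
```

View pics/w7.png

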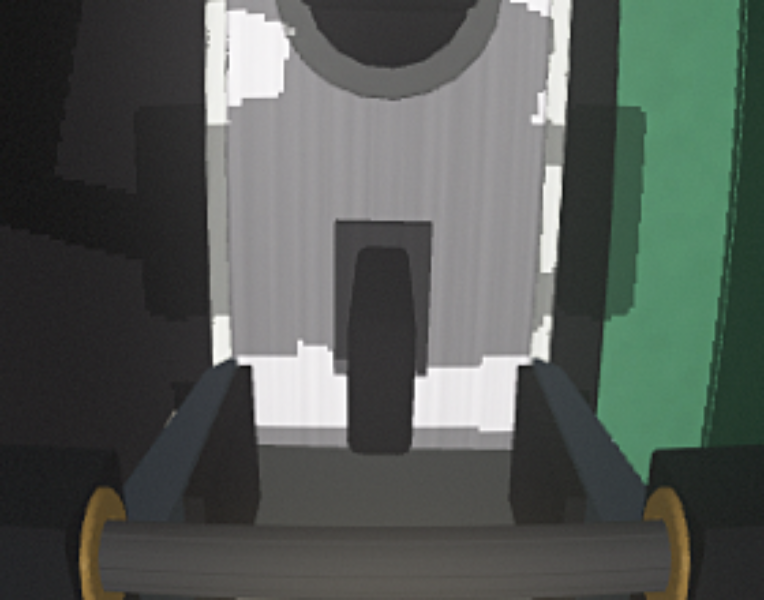

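The tab at (380,400) is centred between the fingers. I'll grip it and pull it out.

Emit:
carry_out(
  commands=[
    [0, 0, 0, 0, 0, 40, 0.2],
    [0, 0, 0, 0, 0, 61, 0.2],
    [0, 0, 0, 0, 0, 61, 0.2],
    [0, 0, 0, 0, 0, 61, -1],
    [0, 0, 0, 0, 0, 61, -1],
    [0, 0, 0, 0, 0, 61, -1],
    [0, 0, 0, 0, 0, 61, -1],
    [0, 0, 0, 0, 0, 61, -1],
    [0, 0, 0, 0, 0, 61, -1],
  ],
)

```text
time_s: 28.5
ee_pos: [654.2, -135.1, 69.6]
ee_rot: [-179.8, -0.0, 89.8]
force: [-5.5, 0.7, 5.2]
gripper_width: 16.3
gripper_force: 24.9
```

Emit:
carry_out(
  commands=[
    [0, 0, 0, 15, 0, 0, -1],
    [0, 0, 0, 30, 0, 0, -1],
    [0, 0, 0, 45, 0, 0, -1],
    [0, 0, 0, 60, 0, 0, -1],
    [0, 0, 0, 75, 0, 0, -1],
    [0, 0, 0, 90, 1, 0, -1],
    [0, 0, 0, 105, 1, 0, -1],
    [0, 0, 0, 120, 1, 0, -1],
    [0, 0, 0, 135, 2, 0, -1],
    [0, 0, 0, 145, 2, 0, -1],
    [0, 0, 0, 151, 2, 0, -1],
    [0, 0, 0, 151, 2, 0, -1],
    [0, 0, 0, 151, 2, 0, -1],
  ],
)

```text
time_s: 29.8
ee_pos: [657.5, 13.3, 69.5]
ee_rot: [-180.0, 0.3, 90.0]
force: [-3.8, -11.7, 6.1]
gripper_width: 16.0
gripper_force: 24.9
```

Run:
```python
from h import *
done([0,0,0,0,0,61]);done([0,0,0,151,2,0]); chk()
```

```text
t 29.8 cmd-meas [ 0.4  2.6 -0.6] pos [657.5  13.3  69.5] rpy [-180.     0.3   90. ] F [ -3.8 -11.7   6.1] w 16.0 g 24.9 q [ 0. 32. 89. -0. 59.  1.]
```

Emit:
carry_out(
  commands=[
    [0, 0, 0, 0, 0, 0, 0.2],
    [0, 0, 0, 0, 0, 0, 0.2],
    [0, 0, 0, 0, 0, 0, 0.2],
    [0, 0, 0, 0, 0, -40, 0.2],
    [0, 0, 0, 0, 0, -80, 0.2],
    [0, 8, 0, 0, 0, -130, 0.2],
    [0, 16, 0, 0, 0, -150, 0.2],
    [0, 24, 0, 0, 0, -150, 0.2],
    [0, 30, 0, 0, 0, -150, 0.2],
    [0, 30, 0, 0, 0, -150, 0.2],
  ],
)

```text
time_s: 30.8
ee_pos: [657.7, 13.6, 216.6]
ee_rot: [-179.8, -30.0, 89.6]
force: [0.5, 0.7, 0.1]
gripper_width: 55.2
gripper_force: 0.0
```

Run:
```python
from h import *
done([0,30,0,0,0,-150]); chk(); a=grab_frame('wrist')[:,:,::-1]; b=grab_frame('side')[:,:,::-1]
cv2.imwrite('pics/m2.png',np.hstack([cv2.resize(a,(400,300)),cv2.resize(b[120:330,140:420],(400,300))]))
```

```text
t 30.8 cmd-meas [0.3 2.3 2.3] pos [657.7  13.6 216.6] rpy [-179.8  -30.    89.6] F [0.5 0.7 0.1] w 55.2 g 0.0 q [-14.  29.  79.  29.  82. -21.]
```

View pics/m2.png

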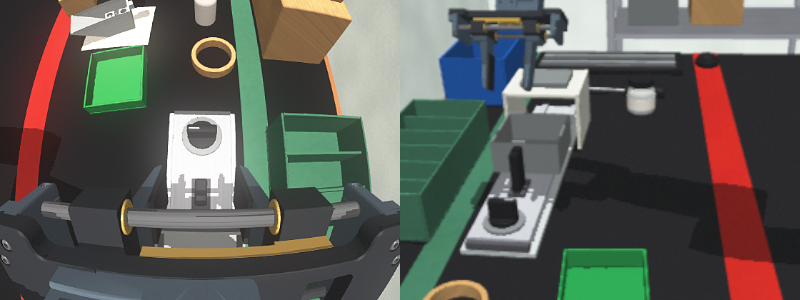

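The bin is out and clear of the hood, and tilting the tool towards +y turns joint 4 positive, which is the good side. So I'll grip the cup with tool x along cup x, then pour towards -y.

Run:
```python
from h import *
to([520.5,422,165],16.6)
```

```text
[-19.2, -25.8, 71.5, 324.5, -138.2, 249.7] rows>=9.1
```

Emit:
carry_out(
  commands=[
    [-19.2, -25.8, 71.5, 324, -138, 250, 0.2],
    [-19.2, -25.8, 71.5, 324, -138, 250, 0.2],
    [-19.2, -25.8, 71.5, 324, -138, 250, 0.2],
    [-19.2, -25.8, 71.5, 324, -138, 250, 0.2],
    [-19.2, -25.8, 71.5, 324, -138, 250, 0.2],
    [-19.2, -25.8, 71.5, 324, -138, 250, 0.2],
    [-19.2, -25.8, 71.5, 324, -138, 250, 0.2],
    [-19.2, -25.8, 71.5, 324, -138, 250, 0.2],
    [-19.2, -25.8, 71.5, 324, -138, 250, 0.2],
    [-19.2, -25.8, 71.5, 324, -138, 250, 0.2],
    [-19.2, -25.8, 71.5, 324, -138, 250, 0.2],
    [-19.2, -25.8, 71.5, 324, -138, 250, 0.2],
    [-19.2, -25.8, 71.5, 324, -138, 250, 0.2],
    [-19.2, -25.8, 71.5, 324, -138, 250, 0.2],
    [-19.2, -25.8, 71.5, 324, -138, 250, 0.2],
    [-19.2, -25.8, 71.5, 324, -138, 250, 0.2],
  ],
)

```text
time_s: 32.5
ee_pos: [521.2, 420.6, 165.0]
ee_rot: [180.0, -0.0, 16.5]
force: [-0.0, -1.0, 0.5]
gripper_width: 54.8
gripper_force: 0.0
```

Run:
```python
from h import *
done([-19.2,-25.8,71.5,324,-138,250]); chk(); a=grab_frame('wrist')[:,:,::-1]
print(proj('wrist',[520.7,422.1,125]))
cv2.imwrite('pics/w8.png',a)
```

```text
t 32.5 cmd-meas [-0.5  1.1 -0.6] pos [521.2 420.6 165. ] rpy [180.   -0.   16.5] F [-0.  -1.   0.5] w 54.8 g 0.0 q [ 38.  29.  80.  -0.  71. 111.]
[277.01628816 234.72891309]
```

View pics/w8.png

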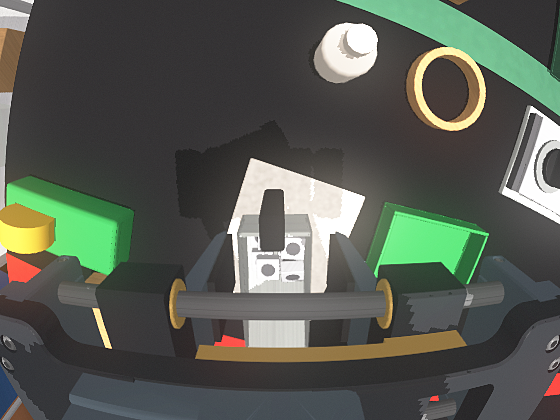

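The grip block at (272,220) is between the fingers. I'll descend and grip with full force.

Emit:
carry_out(
  commands=[
    [0, 0, 0, 0, -2, 40, 0.2],
    [0, 0, 0, 0, -2, 70, 0.2],
    [0, 0, 0, 0, -2, 81, 0.2],
    [0, 0, 0, 0, -2, 81, 0.2],
    [0, 0, 0, 0, -2, 81, -1],
    [0, 0, 0, 0, -2, 81, -1],
    [0, 0, 0, 0, -2, 81, -1],
    [0, 0, 0, 0, -2, 81, -1],
    [0, 0, 0, 0, -2, 81, -1],
    [0, 0, 0, 0, -2, 81, -1],
    [0, 0, 0, 0, -2, 71, -1],
    [0, 0, 0, 0, -2, 56, -1],
    [0, 0, 0, 0, -2, 36, -1],
    [0, 0, 0, 0, -2, 11, -1],
    [0, 0, 0, 0, -2, -19, -1],
    [0, 0, 0, 0, -2, -44, -1],
    [0, 0, 0, 0, -2, -49, -1],
    [0, 0, 0, 0, -2, -49, -1],
  ],
  force=60,
)

```text
time_s: 34.35
ee_pos: [520.1, 423.6, 213.6]
ee_rot: [179.9, -0.0, 16.6]
force: [-0.1, -0.1, -4.9]
gripper_width: 17.9
gripper_force: 60.0
```

Run:
```python
from h import *
done([0,0,0,0,-2,-49]); chk(); print(state()['torque'])
im=grab_frame('side')[:,:,::-1]; cv2.imwrite('pics/s2.png',im)
def pour(lip,th,az=90):
    Rt=rot([180,0,az])@R.from_rotvec([0,th,0],degrees=True).as_matrix(); return np.array(lip)-Rt@np.array([-168,0,26]),Rt
P,Rt=pour([656.5,-85,190],0); to(P,Rt=Rt)
```

```text
t 34.4 cmd-meas [-0.   0.2 -0.1] pos [520.1 423.6 213.6] rpy [179.9  -0.   16.6] F [-0.1 -0.1 -4.9] w 17.9 g 60.0 q [ 38.  27.  76.  -0.  77. 112.]
[ 0.03096414 -0.10566788  0.0232234 ]
[0.0, 0.0, -73.4, 33.3, 365.5, -2.2] rows>=8.5
```

View pics/s2.png

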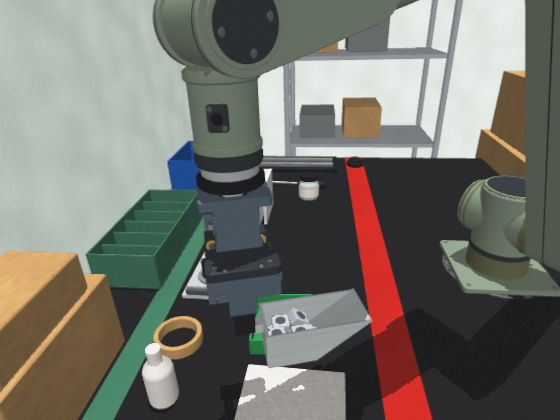

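The side view shows the cup held level with its nuts at (290,325) and the mat empty. I'll carry it smoothly to the bin.

Emit:
carry_out(
  commands=[
    [0, 0, -2, 1, 11, 0, -1],
    [0, 0, -6, 3, 29, 0, -1],
    [0, 0, -11, 5, 55, 0, -1],
    [0, 0, -16, 7, 80, 0, -1],
    [0, 0, -22, 10, 110, 0, -1],
    [0, 0, -28, 13, 139, 0, -1],
    [0, 0, -34, 15, 168, 0, -1],
    [0, 0, -40, 18, 197, -1, -1],
    [0, 0, -46, 20, 226, -1, -1],
    [0, 0, -51, 23, 255, -1, -1],
    [0, 0, -57, 26, 285, -1, -1],
    [0, 0, -62, 28, 310, -2, -1],
    [0, 0, -67, 30, 332, -2, -1],
    [0, 0, -70, 32, 350, -2, -1],
    [0, 0, -72, 33, 361, -2, -1],
    [0, 0, -73, 33, 365, -2, -1],
    [0, 0, -73, 33, 365, -2, -1],
    [0, 0, -73, 33, 365, -2, -1],
  ],
)

```text
time_s: 36.2
ee_pos: [655.3, 84.0, 214.7]
ee_rot: [-179.9, 0.0, 89.6]
force: [0.5, -0.1, -4.9]
gripper_width: 18.0
gripper_force: 60.0
```

```bash
cat >> h.py <<'E'
def pour(lip,th,az=90):
    Rt=rot([180,0,az])@R.from_rotvec([0,th,0],degrees=True).as_matrix(); return np.array(lip)-Rt@np.array([-168,0,26]),Rt
E
python3 - <<'E'
from h import *
done([0,0,-73,33,365,-2]); chk(); print(state()['torque'])
for z,th in((190,8),(190,16),(190,24),(185,32),(180,40),(170,46),(155,50),(140,52),(125,54),(112,54)):
    P,Rt=pour([656.5,-85,z],th,90); to(P,Rt=Rt)
E
```

```text
t 36.2 cmd-meas [ 0.8 -0.6  1.1] pos [655.3  84.  214.7] rpy [-179.9    0.    89.6] F [ 0.5 -0.1 -4.9] w 18.0 g 60.0 q [ 6. 26. 77. -0. 77.  7.]
[ 0.23074527  0.06293693 -0.05169708]
[0.0, 8.1, -0.4, -5.7, 0.5, -23.3] rows>=0.9
[0.1, 16.1, -0.4, -14.1, 0.6, -45.5] rows>=1.9
[0.1, 24.1, -0.4, -25.5, 0.7, -66.3] rows>=2.8
[0.1, 32.1, -0.4, -39.8, 0.8, -80.2] rows>=3.7
[0.1, 40.1, -0.4, -56.5, 0.9, -92.1] rows>=4.7
[0.2, 46.1, -0.4, -70.5, 1.0, -93.0] rows>=5.4
[0.2, 50.1, -0.4, -80.4, 1.0, -84.5] rows>=5.8
[0.2, 52.1, -0.4, -85.5, 1.1, -72.5] rows>=6.1
[0.2, 54.1, -0.4, -90.7, 1.1, -60.3] rows>=6.3
[0.2, 54.1, -0.4, -90.7, 1.1, -47.3] rows>=6.3
```

Emit:
carry_out(
  commands=[
    [0, 4, 0, -3, 0, -12, -1],
    [0, 8, 0, -6, 0, -23, -1],
    [0, 12, 0, -10, 0, -35, -1],
    [0, 16, 0, -14, 0, -45, -1],
    [0, 20, 0, -20, 0, -56, -1],
    [0, 24, 0, -26, 0, -66, -1],
    [0, 28, 0, -33, 0, -73, -1],
    [0, 32, 0, -40, 0, -80, -1],
    [0, 36, 0, -48, 0, -86, -1],
    [0, 40, 0, -57, 0, -92, -1],
    [0, 43, 0, -63, 0, -93, -1],
    [0, 46, 0, -71, 1, -93, -1],
    [0, 46, 0, -71, 1, -80, -1],
    [0, 46, 0, -71, 1, -65, -1],
    [0, 46, 0, -71, 1, -50, -1],
    [0, 46, 0, -71, 1, -38, -1],
    [0, 46, 0, -71, 1, -35, -1],
    [0, 46, 0, -71, 1, -35, -1],
  ],
)

```text
time_s: 38.0
ee_pos: [656.4, 13.0, 250.2]
ee_rot: [-179.9, -46.0, 89.6]
force: [-0.6, -0.1, -4.6]
gripper_width: 17.4
gripper_force: 60.0
```

Run:
```python
from h import *
done([0,46,0,-71,1,-35]); chk()
a=grab_frame('side')[:,:,::-1]; b=grab_frame('top')[:,:,::-1]
cv2.imwrite('pics/m3.png',np.hstack([cv2.resize(a[80:300,100:380],(445,350)),cv2.resize(b[90:260,200:420],(353,273),interpolation=2) if 0 else cv2.resize(b[90:310,210:410],(318,350))]))
for z,th in((112,54),(112,62),(110,70),(108,78),(106,86),(106,92)):
    P,Rt=pour([656.5,-85,z],th,90); to(P,Rt=Rt)
```

```text
t 38.0 cmd-meas [ 0.2 -0.6  0.6] pos [656.4  13.  250.2] rpy [-179.9  -46.    89.6] F [-0.6 -0.1 -4.6] w 17.4 g 60.0 q [-20.  31.  78.  43.  90. -27.]
[0.3, 8.1, -0.3, -4.8, 0.1, -22.7] rows>=0.9
[0.3, 16.1, -0.2, -13.3, 0.3, -44.9] rows>=1.9
[0.3, 24.1, -0.2, -26.2, 0.4, -64.3] rows>=2.8
[0.4, 32.1, -0.2, -41.8, 0.6, -81.9] rows>=3.7
[0.4, 40.1, -0.2, -60.0, 0.7, -97.3] rows>=4.7
[0.4, 46.1, -0.1, -74.0, 0.9, -108.3] rows>=5.4
```

View pics/m3.png

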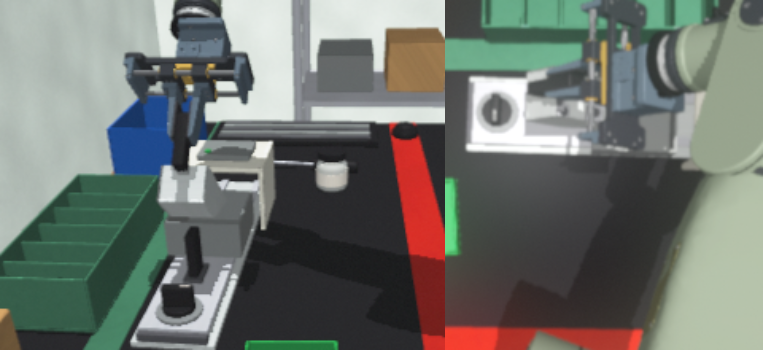

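The side crop shows the tilted cup at (190,185) over the bin and clear of the tab at (195,250). Now a slow pour.

Emit:
carry_out(
  commands=[
    [0, 3, 0, -2, 0, -9, -1],
    [0, 6, 0, -3, 0, -17, -1],
    [0, 8, 0, -5, 0, -23, -1],
    [0, 10, 0, -7, 0, -29, -1],
    [0, 12, 0, -9, 0, -34, -1],
    [0, 14, 0, -11, 0, -40, -1],
    [0, 16, 0, -13, 0, -45, -1],
    [0, 18, 0, -16, 0, -50, -1],
    [0, 20, 0, -19, 0, -55, -1],
    [0, 22, 0, -23, 0, -60, -1],
    [0, 24, 0, -26, 0, -64, -1],
    [0, 26, 0, -30, 0, -69, -1],
    [0, 28, 0, -34, 0, -73, -1],
    [0, 30, 0, -38, 0, -78, -1],
    [0, 32, 0, -42, 0, -82, -1],
    [0, 35, 0, -48, 0, -88, -1],
    [0, 38, 0, -55, 0, -94, -1],
    [0, 40, 0, -60, 0, -97, -1],
    [0, 40, 0, -60, 0, -97, -1],
    [0, 40, 0, -60, 0, -97, -1],
  ],
)

```text
time_s: 40.1
ee_pos: [655.9, -99.1, 275.3]
ee_rot: [179.6, -86.0, 90.0]
force: [-0.5, 0.5, -0.4]
gripper_width: 18.0
gripper_force: 60.0
```

Run:
```python
from h import *
done([0,40,0,-60,0,-97]); chk()
a=grab_frame('side')[:,:,::-1]; w=grab_frame('wrist')[:,:,::-1]
cv2.imwrite('pics/m4.png',np.hstack([cv2.resize(a[80:300,100:380],(445,350)),cv2.resize(w,(350,350))]))
```

```text
t 40.1 cmd-meas [-0.1  0.  -0.1] pos [655.9 -99.1 275.3] rpy [179.6 -86.   90. ] F [-0.5  0.5 -0.4] w 18.0 g 60.0 q [-34.  48.  73.  67. 116. -38.]
```

Emit:
carry_out(
  commands=[
    [0, 4, 0, 0, 0, 0, -1],
    [0, 8, 0, 0, 0, 0, -1],
    [0, 8, 0, 0, 0, 0, -1],
    [0, 0, 0, 15, 0, 0, -1],
    [0, 0, 0, 50, 0, 0, -1],
    [0, 0, 0, 85, 0, 0, -1],
    [0, 0, 0, 85, 0, 0, -1],
  ],
)

```text
time_s: 40.9
ee_pos: [655.3, -92.2, 367.0]
ee_rot: [170.4, -85.5, 99.2]
force: [-0.5, 0.5, -0.8]
gripper_width: 17.6
gripper_force: 60.0
```

Run:
```python
from h import *
done([0,0,0,85,0,0]); chk()
for th in(60,40,20,0):
    P,Rt=pour([656.5,-85+ (60-th),195],th,90); to(P,Rt=Rt)
```

```text
t 40.9 cmd-meas [ 0.5 -0.8 -7. ] pos [655.3 -92.2 367. ] rpy [170.4 -85.5  99.2] F [-0.5  0.5 -0.8] w 17.6 g 60.0 q [-34.  43.  69.  71. 119. -29.]
[0.4, -25.9, -0.1, -1.6, 0.2, 69.8] rows>=3.0
[0.4, -45.9, -0.2, -27.1, -0.3, 142.3] rows>=5.3
[0.3, -65.9, -0.2, -69.0, -0.7, 202.4] rows>=7.7
[0.3, -85.9, -0.3, -121.9, -1.0, 245.2] rows>=10.0
```

Emit:
carry_out(
  commands=[
    [0, -8, 0, 0, 0, 22, -1],
    [0, -16, 0, -1, 0, 44, -1],
    [0, -26, 0, -2, 0, 70, -1],
    [0, -33, 0, -10, 0, 95, -1],
    [0, -40, 0, -19, 0, 121, -1],
    [0, -46, 0, -27, 0, 142, -1],
    [0, -53, 0, -41, 0, 163, -1],
    [0, -60, 0, -55, 0, 184, -1],
    [0, -66, 0, -69, 0, 202, -1],
    [0, -73, 0, -87, 0, 217, -1],
    [0, -80, 0, -105, 0, 231, -1],
    [0, -86, 0, -122, -1, 245, -1],
    [0, -86, 0, -122, -1, 245, -1],
    [0, -86, 0, -122, -1, 245, -1],
  ],
)

```text
time_s: 42.3
ee_pos: [655.7, 143.9, 220.7]
ee_rot: [-179.9, 0.0, 89.7]
force: [-0.5, -0.6, -1.7]
gripper_width: 17.9
gripper_force: 60.0
```

Run:
```python
from h import *
done([0,-86,0,-122,-1,245]); chk(); print(state()['torque'])
b=grab_frame('top')[:,:,::-1]; cv2.imwrite('pics/top2.png',b)
g=cv2.cvtColor(b,6)
for p in([656,-105,32],[597,-43,90],[715,-167,90]): print(proj('top',p))
print([cv2.boundingRect(c) for c in cv2.findContours((g[200:290,225:420]>110).astype('uint8'),0,2)[0]])
m=grab_frame('wrist'); cv2.imwrite('pics/w9.png',m[:,:,::-1])
# mat pose for placing
im=cv2.imread('pics/top2.png'); hsv=cv2.cvtColor(im,40); w=((hsv[...,1]<60)&(hsv[...,2]>150)).astype('uint8'); k=np.zeros_like(w);k[200:280,95:165]=w[200:280,95:165]
for c in cv2.findContours(k,0,2)[0]:
    if cv2.contourArea(c)>100:
        r=cv2.minAreaRect(c); print('mat',r,[np.round(plane('top',p,3)[:2]).tolist() for p in cv2.boxPoints(r)],plane('top',r[0],3)[:2])
```

```text
t 42.3 cmd-meas [ 0.7 -1.2  0.3] pos [655.7 143.9 220.7] rpy [-179.9    0.    89.7] F [-0.5 -0.6 -1.7] w 17.9 g 60.0 q [11. 27. 75. -0. 78. 12.]
[ 0.00400609  0.00639564 -0.04825965]
[326.70428142 161.75735238]
[302.58092992 181.76055594]
[354.490856  133.6758671]
[(0, 0, 20, 90)]
mat ((133.0, 239.5), (79.0, 62.0), 90.0) [[555.0, 472.0], [557.0, 312.0], [354.0, 306.0], [352.0, 465.0]] [454.12893308 388.85960148]
```

Run:
```python
from h import *
b=cv2.imread('pics/top2.png'); w=cv2.imread('pics/w9.png'); s=grab_frame('side')[:,:,::-1]; cv2.imwrite('pics/s3.png',s)
m=np.hstack([cv2.resize(b[125:200,285:365],(400,375),interpolation=2),cv2.resize(w,(400,375))])
n=np.hstack([cv2.resize(s[110:300,140:420],(400,225)),cv2.resize(b,(400,225))])
cv2.imwrite('pics/m5.png',np.vstack([m,n]))
```

```text
(no output)
```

View pics/m5.png

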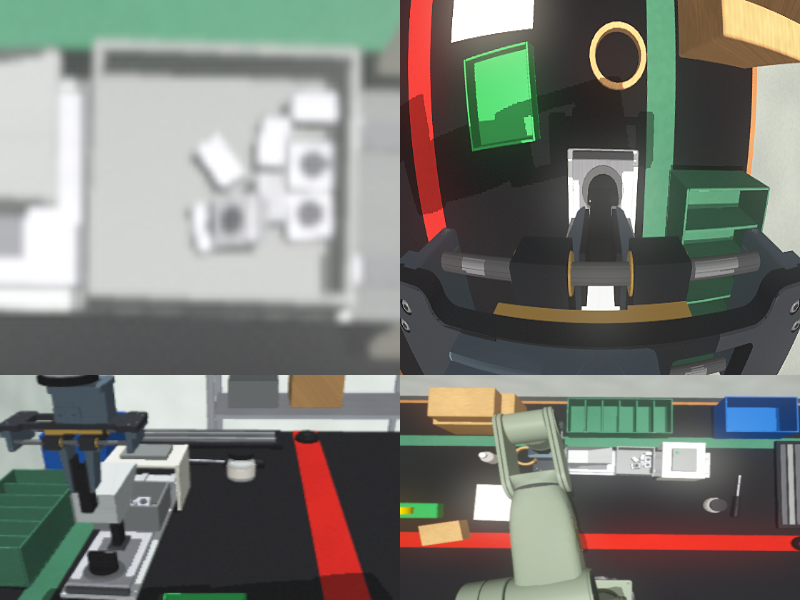

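The top crop shows eight nuts inside the bin around (200–335, 95–250). The bench is clear and the wrist load matches an empty cup. The cup goes back on its mat.

Run:
```python
from h import *
to([519,424,214],16.6)
```

```text
[0.0, 0.0, 73.0, 280.3, -139.4, 6.7] rows>=8.5
```

Emit:
carry_out(
  commands=[
    [0, 0, 6, 22, -11, 0, -1],
    [0, 0, 12, 45, -22, 1, -1],
    [0, 0, 18, 70, -35, 2, -1],
    [0, 0, 25, 96, -48, 2, -1],
    [0, 0, 32, 122, -61, 3, -1],
    [0, 0, 39, 149, -74, 4, -1],
    [0, 0, 46, 176, -88, 4, -1],
    [0, 0, 53, 203, -101, 5, -1],
    [0, 0, 60, 230, -114, 6, -1],
    [0, 0, 66, 253, -126, 6, -1],
    [0, 0, 71, 272, -135, 7, -1],
    [0, 0, 73, 280, -139, 7, -1],
    [0, 0, 73, 280, -139, 7, -1],
    [0, 0, 73, 280, -139, 7, -1],
    [0, 0, 73, 280, -139, 50, -1],
    [0, 0, 73, 280, -139, 90, -1],
    [0, 0, 73, 280, -139, 115, -1],
    [0, 0, 73, 280, -139, 125, -1],
    [0, 0, 73, 280, -139, 130, -1],
    [0, 0, 73, 280, -139, 130, -1],
  ],
)

```text
time_s: 44.45
ee_pos: [520.4, 423.4, 91.5]
ee_rot: [180.0, -0.1, 16.6]
force: [-0.8, 0.1, -1.1]
gripper_width: 18.2
gripper_force: 60.0
```

Run:
```python
from h import *
done([0,0,73,280,-139,130]); chk()
```

```text
t 44.5 cmd-meas [-0.9  0.2 -0.8] pos [520.4 423.4  91.5] rpy [ 1.80e+02 -1.00e-01  1.66e+01] F [-0.8  0.1 -1.1] w 18.2 g 60.0 q [ 38.  32.  86.  -0.  62. 112.]
```

Grip height was z ≈ 84, so I'll lower slowly the last 7 mm while watching the force.

Emit:
carry_out(
  commands=[
    [0, 0, 0, 0, 0, 2, -1],
    [0, 0, 0, 0, 0, 4, -1],
    [0, 0, 0, 0, 0, 6, -1],
    [0, 0, 0, 0, 0, 7, -1],
    [0, 0, 0, 0, 0, 7, -1],
    [0, 0, 0, 0, 0, 7, -1],
  ],
)

```text
time_s: 45.05
ee_pos: [519.5, 423.8, 84.2]
ee_rot: [180.0, -0.0, 16.6]
force: [-0.4, -0.3, 1.6]
gripper_width: 17.7
gripper_force: 60.0
```

Emit:
carry_out(
  commands=[
    [0, 0, 0, 0, 0, 0, -0.6],
    [0, 0, 0, 0, 0, 0, -0.3],
    [0, 0, 0, 0, 0, 0, 0],
    [0, 0, 0, 0, 0, 0, 0],
    [0, 0, 0, 0, 0, -20, 0],
    [0, 0, 0, 0, 0, -60, 0],
    [0, 0, 0, 0, 0, -110, 0],
    [0, 0, 0, 0, 0, -110, 0],
  ],
  force=25,
)

```text
time_s: 45.85
ee_pos: [522.6, 426.3, 201.8]
ee_rot: [-179.7, -0.8, 16.6]
force: [0.4, 0.4, 0.6]
gripper_width: 46.1
gripper_force: 0.0
```

Run:
```python
from h import *
done([0,0,0,0,0,7]);done([0,0,0,0,0,-110]); chk()
to([657,12.5,150],89.6)
a=grab_frame('side'); cv2.imwrite('pics/s4.png',a[:,:,::-1])
```

```text
t 45.9 cmd-meas [-3.2 -2.6 -8.1] pos [522.6 426.3 201.8] rpy [-179.7   -0.8   16.6] F [0.4 0.4 0.6] w 46.1 g 0.0 q [ 38.  27.  77.  -0.  75. 112.]
[0.0, 0.0, -73.0, 14.4, 433.3, 44.1] rows>=8.7
```

Emit:
carry_out(
  commands=[
    [0, 0, -73, 14, 433, 44, 0.2],
    [0, 0, -73, 14, 433, 44, 0.2],
    [0, 0, -73, 14, 433, 44, 0.2],
    [0, 0, -73, 14, 433, 44, 0.2],
    [0, 0, -73, 14, 433, 44, 0.2],
    [0, 0, -73, 14, 433, 44, 0.2],
    [0, 0, -73, 14, 433, 44, 0.2],
    [0, 0, -73, 14, 433, 44, 0.2],
    [0, 0, -73, 14, 433, 44, 0.2],
    [0, 0, -73, 14, 433, 44, 0.2],
    [0, 0, -73, 14, 433, 44, 0.2],
    [0, 0, -73, 14, 433, 44, 0.2],
    [0, 0, -73, 14, 433, 44, 0.2],
    [0, 0, -73, 14, 433, 44, 0.2],
    [0, 0, -73, 14, 433, 44, 0.2],
  ],
)

```text
time_s: 47.4
ee_pos: [656.4, 13.7, 150.3]
ee_rot: [180.0, 0.0, 89.7]
force: [0.0, -0.2, 0.5]
gripper_width: 54.7
gripper_force: 0.0
```

Run:
```python
from h import *
done([0,0,-73,14,433,44]); chk()
im=grab_frame('top')[:,:,::-1].copy(); hsv=cv2.cvtColor(im,40); g=hsv[...,2]
cv2.imwrite('pics/top3.png',im)
print('diff from start around cup', np.abs(im[195:290,95:170].astype(int)-cv2.imread('pics/top0.png')[195:290,95:170]).mean(2).max(), (np.abs(im[195:290,95:170].astype(int)-cv2.imread('pics/top0.png')[195:290,95:170]).mean(2)>60).sum())
g=grab_frame('wrist')[:,:,::-1]; v=cv2.cvtColor(g,6); 
row=int(100+380/2.727); 
for r in (225,235,245): print(r,[x for x in range(215,345) if v[r,x]<60][:1],[x for x in range(215,345) if v[r,x]<60][-1:], ''.join('#' if v[r,x]<60 else '.' for x in range(220,345,2)))
```

```text
t 47.4 cmd-meas [ 0.1 -1.  -0.2] pos [656.4  13.7 150.3] rpy [180.    0.   89.7] F [ 0.  -0.2  0.5] w 54.7 g 0.0 q [ 0. 28. 84. -0. 68.  1.]
diff from start around cup 115.0 132
225 [] [] ...............................................................
235 [] [] ...............................................................
245 [] [] ...............................................................
```

Emit:
carry_out(
  commands=[
    [0, 0, 0, 0, 0, 40, 0.2],
    [0, 0, 0, 0, 0, 81, 0.2],
    [0, 0, 0, 0, 0, 81, 0.2],
    [0, 0, 0, 0, 0, 81, 0.2],
    [0, 0, 0, 0, 0, 81, -1],
    [0, 0, 0, 0, 0, 81, -1],
    [0, 0, 0, 0, 0, 81, -1],
    [0, 0, 0, 0, 0, 81, -1],
    [0, 0, 0, 0, 0, 81, -1],
    [0, 0, 0, 0, 0, 81, -1],
  ],
)

```text
time_s: 48.5
ee_pos: [657.5, 12.6, 69.6]
ee_rot: [179.9, 0.0, 89.5]
force: [2.8, 0.0, 1.3]
gripper_width: 16.2
gripper_force: 25.0
```

Run:
```python
from h import *
done([0,0,0,0,0,81]); chk(); to([656,-136,69],89.7)
```

```text
t 48.5 cmd-meas [-1.  -0.  -0.5] pos [657.5  12.6  69.6] rpy [179.9   0.   89.5] F [2.8 0.  1.3] w 16.2 g 25.0 q [ 0. 32. 89. -0. 59.  1.]
[0.0, 0.1, -0.1, -148.6, 0.5, 0.2] rows>=3.0
```

Emit:
carry_out(
  commands=[
    [0, 0, 0, -6, 0, 0, -1],
    [0, 0, 0, -16, 0, 0, -1],
    [0, 0, 0, -28, 0, 0, -1],
    [0, 0, 0, -40, 0, 0, -1],
    [0, 0, 0, -52, 0, 0, -1],
    [0, 0, 0, -64, 0, 0, -1],
    [0, 0, 0, -76, 0, 0, -1],
    [0, 0, 0, -88, 0, 0, -1],
    [0, 0, 0, -100, 0, 0, -1],
    [0, 0, 0, -112, 0, 0, -1],
    [0, 0, 0, -124, 0, 0, -1],
    [0, 0, 0, -134, 0, 0, -1],
    [0, 0, 0, -142, 0, 0, -1],
    [0, 0, 0, -147, 0, 0, -1],
    [0, 0, 0, -150, 0, 0, -1],
    [0, 0, 0, -152, 0, 0, -1],
    [0, 0, 0, -152, 0, 0, -1],
    [0, 0, 0, -152, 0, 0, -1],
  ],
)

```text
time_s: 50.3
ee_pos: [654.1, -137.3, 69.6]
ee_rot: [-179.9, -0.2, 89.5]
force: [-2.6, 10.7, 7.5]
gripper_width: 16.2
gripper_force: 25.0
```

Run:
```python
from h import *
done([0,0,0,-152,0,0]); chk()
```

```text
t 50.3 cmd-meas [ 1.4 -2.1 -0.4] pos [ 654.1 -137.3   69.6] rpy [-179.9   -0.2   89.5] F [-2.6 10.7  7.5] w 16.2 g 25.0 q [-13.  33.  87.   0.  60. -13.]
```

Emit:
carry_out(
  commands=[
    [0, 0, 0, 0, 0, 0, 0.2],
    [0, 0, 0, 0, 0, 0, 0.2],
    [0, 0, 0, 0, 0, 0, 0.2],
    [0, 0, 0, 0, 0, -30, 0.2],
    [0, 0, 0, 0, 0, -66, 0.2],
    [0, 0, 0, 0, 0, -66, 0.2],
  ],
)

```text
time_s: 50.9
ee_pos: [658.3, -140.9, 140.3]
ee_rot: [179.5, 0.2, 89.6]
force: [0.8, 0.0, 0.2]
gripper_width: 54.3
gripper_force: 0.0
```

Run:
```python
from h import *
done([0,0,0,0,0,-66]); chk(); to([656.7,-38.7,135],179.5)
```

```text
t 50.9 cmd-meas [-2.8  1.6 -5.1] pos [ 658.3 -140.9  140.3] rpy [179.5   0.2  89.6] F [0.8 0.  0.2] w 54.3 g 0.0 q [-13.  30.  82.  -0.  68. -13.]
[-0.0, 0.0, -89.9, 100.6, 0.5, 0.1] rows>=10.5
```

Emit:
carry_out(
  commands=[
    [0, 0, -90, 101, 0, 0, 0],
    [0, 0, -90, 101, 0, 0, 0],
    [0, 0, -90, 101, 0, 0, 0],
    [0, 0, -90, 101, 0, 0, 0],
    [0, 0, -90, 101, 0, 0, 0],
    [0, 0, -90, 101, 0, 0, 0],
    [0, 0, -90, 101, 0, 0, 0],
    [0, 0, -90, 101, 0, 0, 0],
    [0, 0, -90, 101, 0, 0, 0],
    [0, 0, -90, 101, 0, 0, 0],
    [0, 0, -90, 101, 0, 0, 0],
    [0, 0, -90, 101, 0, 0, 0],
    [0, 0, -90, 101, 0, 0, 0],
    [0, 0, -90, 101, 0, 0, 0],
  ],
)

```text
time_s: 52.3
ee_pos: [656.0, -38.6, 134.7]
ee_rot: [-179.9, -0.0, 179.5]
force: [-0.3, 0.4, 0.6]
gripper_width: 45.4
gripper_force: 0.0
```

Emit:
carry_out(
  commands=[
    [0, 0, 0, 0, 0, 40, 0],
    [0, 0, 0, 0, 0, 75, 0],
    [0, 0, 0, 0, 0, 85, 0],
    [0, 0, 0, 0, 0, 85, 0],
    [0, 0, 0, 0, 0, 85, -1],
    [0, 0, 0, 0, 0, 85, -1],
    [0, 0, 0, 0, 0, 85, -1],
    [0, 0, 0, 0, 0, 85, -1],
    [0, 0, 0, 0, 0, 85, -1],
    [0, 0, 0, 0, 0, 85, -1],
  ],
)

```text
time_s: 53.3
ee_pos: [656.9, -38.9, 51.3]
ee_rot: [-179.9, 0.1, 179.6]
force: [-0.8, -2.7, 4.9]
gripper_width: 13.8
gripper_force: 25.0
```

Run:
```python
from h import *
done([0,0,-90,101,0,0]); done([0,0,0,0,0,85]); chk(); print(state()['torque'])
```

```text
t 53.3 cmd-meas [-0.7  0.5 -1.1] pos [656.9 -38.9  51.3] rpy [-1.799e+02  1.000e-01  1.796e+02] F [-0.8 -2.7  4.9] w 13.8 g 25.0 q [ -4.  33.  90.  -0.  57. -94.]
[-0.37494661  0.06558658 -0.39933161]
```

Gripped on the bar, now turning clockwise.

Emit:
carry_out(
  commands=[
    [0, 0, 5, 0, 0, 0, -1],
    [0, 0, 10, 0, 0, 0, -1],
    [0, 0, 15, 0, 0, 0, -1],
    [0, 0, 20, 0, 0, 0, -1],
    [0, 0, 25, 0, 0, 0, -1],
    [0, 0, 30, 0, 0, 0, -1],
    [0, 0, 35, 0, 0, 0, -1],
    [0, 0, 40, 0, 0, 0, -1],
    [0, 0, 45, 0, 0, 0, -1],
    [0, 0, 50, 0, 0, 0, -1],
    [0, 0, 55, 0, 0, 0, -1],
    [0, 0, 60, 0, 0, 0, -1],
    [0, 0, 65, 0, 0, 0, -1],
    [0, 0, 70, 0, 0, 0, -1],
    [0, 0, 75, 0, 0, 0, -1],
    [0, 0, 78, 0, 0, 0, -1],
    [0, 0, 80, 0, 0, 0, -1],
    [0, 0, 80, 0, 0, 0, -1],
    [0, 0, 80, 0, 0, 0, -1],
  ],
  force=40,
)

```text
time_s: 55.2
ee_pos: [656.5, -39.2, 51.3]
ee_rot: [180.0, 0.1, 99.6]
force: [-1.2, -3.8, 6.3]
gripper_width: 13.9
gripper_force: 40.0
```

Run:
```python
from h import *
done([0,0,80,0,0,0]); chk(); print(state()['torque'])
```

```text
t 55.2 cmd-meas [-0.3  0.8 -1.2] pos [656.5 -39.2  51.3] rpy [1.80e+02 1.00e-01 9.96e+01] F [-1.2 -3.8  6.3] w 13.9 g 40.0 q [ -4.  33.  90.  -0.  57. -14.]
[-0.63757493  0.28840249 -0.06316036]
```

Emit:
carry_out(
  commands=[
    [0, 0, 2, 0, 0, 0, -1],
    [0, 0, 2, 0, 0, 0, -1],
    [0, 0, 1, 0, 0, 0, 0.2],
    [0, 0, 1, 0, 0, 0, 0.2],
    [0, 0, 1, 0, 0, 0, 0.2],
    [0, 0, 1, 0, 0, -40, 0.2],
    [0, 0, 1, 0, 0, -85, 0.2],
    [0, 0, 1, 0, 0, -85, 0.2],
    [0, 0, 1, 0, 0, -85, 0.2],
  ],
)

```text
time_s: 56.1
ee_pos: [656.6, -38.2, 136.0]
ee_rot: [179.9, 0.1, 98.6]
force: [0.5, -0.8, -0.5]
gripper_width: 54.5
gripper_force: 0.0
```

Run:
```python
from h import *
done([0,0,1,0,0,-85]); chk()
s=state(); a=grab_frame('wrist')[:,:,::-1].copy(); c=cam('wrist',s); v=cv2.cvtColor(a,6)
# knob bar mark: bright thin line inside the dark disc
x,y=np.round(proj('wrist',[657,-38.5,60],c)).astype(int); sub=v[y-30:y+30,x-28:x+28]
m=((sub>90)).astype('uint8')
for q in cv2.findContours(m,0,2)[0]:
    r=cv2.minAreaRect(q)
    if 3<cv2.contourArea(q)<80:
        W=[plane('wrist',p+np.array([x-28,y-30]),72,c)[:2] for p in cv2.boxPoints(r)]
        e=max(((W[i]-W[i-1]) for i in range(4)),key=np.linalg.norm); print('mark',np.mean(W,0),'az',np.degrees(np.arctan2(*e[::-1])),np.linalg.norm(e))
# cup and mat from top, compare with start
t=grab_frame('top')[:,:,::-1].copy(); cv2.imwrite('pics/top4.png',t); t0=cv2.imread('pics/top0.png')
A=cv2.cvtColor(t0,6)[200:285,95:165].astype('float32'); B=cv2.cvtColor(t,6)[200:285,95:165].astype('float32')
print('shift px',cv2.phaseCorrelate(A,B)); d=np.argwhere(abs(A-B)>50); print(len(d), d.mean(0)[::-1]+[95,200] if len(d) else '', d.std(0))
# tab in top view: dark centroid now and at start
for n,i in(('start',t0),('now',t)):
    g=cv2.cvtColor(i,6)[148:175,325:358]; p=np.argwhere(g<90); print(n,'tab px',p.mean(0)[::-1]+[325,148],len(p))
```

```text
t 56.1 cmd-meas [-0.4 -0.1 -0.9] pos [656.6 -38.2 136. ] rpy [1.799e+02 1.000e-01 9.860e+01] F [ 0.5 -0.8 -0.5] w 54.5 g 0.0 q [ -4.  29.  85.  -0.  67. -13.]
mark [655.74418955 -27.70529504] az -81.29895349054874 15.833006447454954
mark [672.41849058 -12.38665359] az 134.78843399584562 14.365841161154309
mark [634.4839223  -20.56489166] az -111.12964567880115 18.815047313911787
shift px ((0.3271223899755853, 0.08370559284687573), 0.8622589853074816)
171 [123.59064327 234.5380117 ] [7.83622676 6.53078407]
start tab px [nan nan] 0
now tab px [nan nan] 0<stdin>:18: RuntimeWarning: Mean of empty slice.
  ret = um.true_divide(
```

```bash
python3 -c "
from workcell import workorder; print(workorder.job_done())"
```

```text
the job is handed in; nothing more can be done
None
```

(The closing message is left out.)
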